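# Finish the rice burger under the flip cover

## Robot

A 6-joint arm with a two-finger parallel gripper is mounted at the origin on the work surface. World frame = base frame: x ahead of the robot, y to its left, z up, the work surface at z = 0. Lengths are in m, angles in rad, forces in N, time in s.
With the tool pointing down it reaches from about 0.25 to 0.725 m from the base axis. Payload 4 kg.
Tool frame: the origin (TCP) lies midway between the tips of the shut fingers; the grasp point (between the pads) lies 19 mm behind it; z points along the fingers, y is the direction in which the jaws open and shut (so a half turn about z gives the same grasp; the last joint's range is limited). The gripper opens to 85 mm and grips with 20 to 120 N. Pads are 22 mm wide; open, the fingers measure 114 mm over their backs; the gripper's body (76 mm by 85 mm) begins 54 mm behind the grasp point. The pads swing forward as they close: fully open they stand 13 mm farther back than shut.
Start: joints at [1.236, 0.241, 0.005, 1.335, 0, 1.571], TCP at [0.164, 0.472, 0.231] pointing down, gripper open.
Joint ranges: [-2.72, 2.72], [-1.05, 1.87], [-1.09, 1.28], [-1.99, 2.15], [-1.42, 1.44], [-3.14, 3.14]. Speed limits (rad/s): [2.79, 2.79, 3.14, 3.14, 3.14, 3.14].

## Interface

Orientations are given as a rotation vector (axis times angle).
In Python, from rig import r, eyes, job_done gives the robot as it stands.
- The arm moves only by the tool move_arm, never from a script. Its argument "targets" is a list of rows, each an object of numbers: "tx", "ty", "tz": the shift along the tool's x, y, z as a fraction of full scale; "wx", "wy", "wz": the turn, a rotation vector about the tool's x, y, z as a fraction of full scale; "hand": the finger opening in mm, from 0 to 85.4. A call has 1 to 12 rows; each row shifts and turns the pose as measured when the row begins, along the tool's axes as they then stand; what a row does not reach is not made up. Full scale, the value 1, is 0.3 m for a shift and pi/2 rad for a turn. A row lasts 1/8 s, in which the tool goes at most 62.5 mm and 10.7 degrees, less where a joint would pass 70% of its speed; a pose out of reach is approached as far as the arm can. A call with a number of a shift or a turn outside -1 to 1 is refused whole. A call with a gripper value outside its range is refused whole. The fingers move at their own pace and stop on an object; "squeeze" is the grip in N (left out, the last holds). Time passes only in rows, so rows that do not move let the fingers close. It gives the time, the measured TCP pose, the force and the opening at its end, in the units of the state.
- r.state(): the state, without advancing time (a new reading comes with each control period).
- eyes.snapshot(name): name is "scene" or "top" or "wrist"; returns the picture (400x640x3 uint8, blue, green, red); there is no depth.
- eyes.calibration(name): a dict with "fx", "fy", "cx", "cy" (pixels), "k1" (the pictures are not rectified: a ray, as slopes to the right and down, at radius r is drawn at 1 + k1 r^2 times it, then the intrinsics apply), "rvec" (rotation vector, rad) and "tvec" (3), from world to camera coordinates, as OpenCV has them. Camera axes: x right, y down, z forward; pixel columns grow to the right and rows downward; lengths in m; the calibration is good to about 2 mm. A picture is of the moment at which its call begins: read the wrist's pose just before it. calibration takes no time and is no camera call; for the wrist camera it gives the pose at the moment of the call.
- job_done(): hands the job in, once; it reports no verdict.
The state is a dict: "time": time; "qpos": joint angles; "qvel": joint speeds; "joint_torque": joint torques, N m; "eef_pos": TCP position; "ee_rot": TCP orientation; "contact_force": force on the tool from outside, world axes, zero at the start; "moment": the same for the moment, N m; "gripper_width": finger opening in m.
Only numpy, scipy, OpenCV 4.12 (cv2) and the standard library are available. Lean on these libraries where they do the work, as an engineer would, in place of code of your own. Each camera call takes 0.05 s, during which the arm holds its last target.

## Task

Flip the clear cover of the chilled tray open until it springs back against its open stop. Lay the orange salmon patty on the plain rice cake that waits on the plate inside, and the nori-speckled rice cake on top of that, setting each down gently (not dropped) so that the three make a neat centred stack on the plate; then flip the cover so that it springs fully shut over them. Leave the yellow omelette, the sauce pot, the bowl and the soy bottle alone.

Things in the scene. Friction and masses are not known exactly. Their poses are not given: they have to be found in the camera images.
- tray: Fixed chilled steel serving tray, 270 mm deep (its x) x 300 wide (its y) x 45 high, in the left or right half of the table (the board is in the other). Origin under its centre; its x axis points from the handle side to the hinge side. Deck at z = 45 mm. Hinge cheeks and spring struts stand at y = +-130 to 150 mm, x = 20 to 125 mm, shut up to z = 86 mm.
- cover (a joint): Angle (rad) of the clear box-shaped cover: 0 shut, 0.96 (55 deg) at its open stop, swinging up and towards the hinge side. Two over-centre spring struts hold it shut below the snap point at about 0.5 rad and throw it open beyond it, and the reverse when it is tipped back. Lifting the handle bar takes up to about 7 N, tipping it back about 5 N.
- hinge (a point): Middle of the cover's hinge axis, which runs along the tray's y: 120 mm from the tray's origin towards its +x, 50 mm above the table. Shut, the cover (steel-edged clear walls 4 mm thick, no floor) spans 240 mm from here towards the handle side, 132 mm to either side and from 3 mm below to 81 mm above. This point turns with the cover.
- handle (a point): Middle of the black round handle bar on the cover's front wall: 12 mm thick, 120 mm long along the tray's y, ends bent back to the wall, its centre 35 mm out from the wall (29 mm free gap behind it). Shut: 275 mm from the hinge axis towards the robot side and 30 mm above it (80 mm above the table); open: 133 mm and 242 mm.
- plate: Round blue plate, 150 mm across, 14 mm high (floor 6 mm thick), loose on the deck under the cover, about 130 mm from the hinge axis. Origin: centre of its underside. The open cover leans over it: its front rim is then 138 mm from the hinge axis and 245 mm above the table, so a tool pointing straight down hits it; tilted 32 to 50 deg, fingers towards the hinge, it passes.
- rice_base_center (a point): Centre of the plain white rice cake that lies on the plate from the start: a firm disc 64 mm across, 20 mm thick, 65 g.
- salmon_center (a point): Centre of the orange salmon patty with pale flecks, a firm disc 64 mm across, 18 mm thick, 60 g, lying flat on the bamboo board at the start.
- rice_top_center (a point): Centre of the white rice cake with dark nori specks on top, a firm disc 64 mm across, 20 mm thick, 65 g, lying flat on the bamboo board, specks up.
- omelette_center (a point): Bystander: centre of the plain yellow omelette disc, 64 mm across, 18 mm thick, on the bamboo board with the other two; not to be used.
- board: Slatted bamboo board, fixed, 300 mm (its x) x 150 mm (its y), top 30 mm above the table; origin under a point on its middle line, 75 mm beyond its centre towards its far (+x) end. The three loose discs lie along its x, about 98 mm apart, in any order.
- bowl: Bystander: red soup bowl, 112 mm across, 62 mm high, at the outer left or right; origin at the centre of its underside.
- soy: Bystander: brown soy bottle, 58 mm across, 170 mm high, at the outer left or right; origin at the centre of its underside.
- pot: Bystander: small white sauce pot, 56 mm across, 45 mm high, open, standing on the tray's deck beside the plate (on the tray's +y side), under the cover; origin at the centre of its underside.
Things that resemble listed ones, but are neither listed nor needed, are in the scene too. What is shaped like the part that bears rice_top_center but blue is not meant. Of the things that look like the part that bears salmon_center, the smaller one is meant.

How it is judged:
By the outcome, as a careful person would: the job done as asked, in the order asked, and still so for the second after the job is handed in, with the robot touching nothing.
It also fails if it takes over 72 s, if anything falls off the work surface, if the arm or the gripper's body presses on something with over 40 N, if the wrist force passes 120 N, or if a joint passes its speed limit or range.

## Working session

There is one attempt and no reset: what is moved stays moved. The work goes in short steps, Python scripts to look and compute and a tool call to move; the robot and the scene stay as the last step left them, time stands still between calls to the robot, and variables do not carry over. Pictures are saved under pics/ and viewed, and the job is handed in when it is done.

Besides the shell and the picture viewer there is one more tool, called after "Emit:" by a JSON object that holds its "op" and its "data". move_arm: Moves the arm, as the interface text tells. Shift numbers are shares of 0.3 m and turn numbers shares of pi/2 rad, none past 1 either way. Its arguments: {"type":"object","properties":{"targets":{"type":"array","items":{"type":"object","properties":{"tx":{"type":"number","minimum":-1,"maximum":1},"ty":{"type":"number","minimum":-1,"maximum":1},"tz":{"type":"number","minimum":-1,"maximum":1},"wx":{"type":"number","minimum":-1,"maximum":1},"wy":{"type":"number","minimum":-1,"maximum":1},"wz":{"type":"number","minimum":-1,"maximum":1},"hand":{"type":"number"}}}},"squeeze":{"type":"number"}},"required":["targets"]}

```bash
ls; mkdir -p pics; python3 - <<'E'
from rig import r,eyes
import cv2
print(r.state())
for n in("scene","top"):
    cv2.imwrite(f"pics/{n}0.png",eyes.snapshot(n)); print(n,eyes.calibration(n))
E
```

```text
pics
{'time': 0.0, 'qpos': array([ 1.23599878e+00,  2.41433952e-01,  3.71619984e-03,  1.33520110e+00,
       -2.08752979e-06,  1.57082426e+00]), 'qvel': array([-3.93421202e-06,  3.01350130e-04,  2.69159140e-04, -1.30502689e-03,
       -1.62339673e-03,  8.16724770e-04]), 'joint_torque': array([ 1.01290198e-04, -3.72313535e+01,  2.52408725e+01,  1.69300823e-02,
        4.79121707e-05,  5.45788140e-06]), 'eef_pos': array([0.16408026, 0.47163655, 0.23039943]), 'ee_rot': array([-0.52343044, -3.09732229,  0.00328764]), 'contact_force': array([-1.08133959, -0.17376637, -1.01040086]), 'moment': array([ 0.03464552, -0.03768367,  0.00876942]), 'gripper_width': 0.08554011651353775}
scene {'fx': 389.22200524395794, 'fy': 389.22200524395794, 'cx': 317.52079678736095, 'cy': 201.43792162705188, 'k1': -0.07740516849414987, 'rvec': array([ 1.60370852,  1.65539865, -0.88427286]), 'tvec': array([ 0.02819208, -0.22037971,  1.65979664])}
top {'fx': 389.41675599018, 'fy': 389.41675599018, 'cx': 319.2862048614951, 'cy': 197.49922808382425, 'k1': -0.09003682912652716, 'rvec': array([ 2.13065069, -2.11786689,  0.19299746]), 'tvec': array([-0.00152799,  0.54875461,  0.92902386])}
```

View pics/scene0.png

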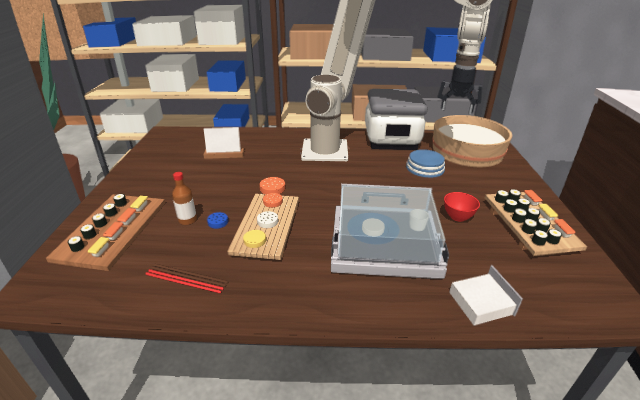

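View pics/top0.png

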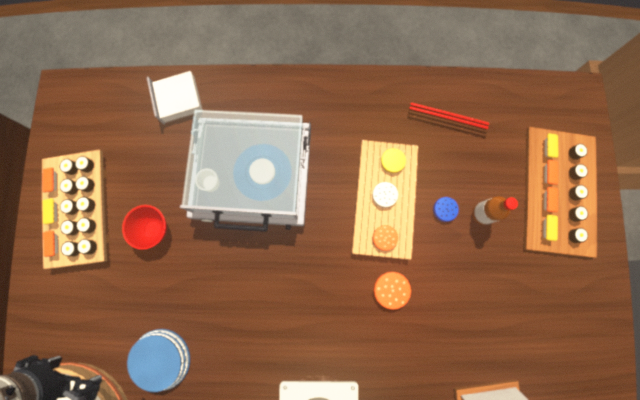

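The top view shows the tray at left (handle near (243,220)) and the board at (387,200). On the board are salmon (385,238), nori rice (385,195) and omelette (393,160). The larger salmon decoy is off the board at (392,291), and a blue disc is at (446,209). Next I'll measure.

```bash
cat > h.py <<'E'
import numpy as np, cv2
from scipy.spatial.transform import Rotation as R
from rig import r,eyes
def ray(c,px):
    k=c['k1'];D=np.array([k,0,0,0,0.])
    K=np.array([[c['fx'],0,c['cx']],[0,c['fy'],c['cy']],[0,0,1.]])
    u=cv2.undistortPointsIter(np.array(px,float).reshape(-1,1,2),K,D,None,None,(3,50,1e-10)).reshape(-1,2)
    Rm=cv2.Rodrigues(c['rvec'])[0]
    return -Rm.T@c['tvec'], np.c_[u,np.ones(len(u))]@Rm
def onz(c,px,z):
    o,d=ray(c,px); return o+d*((z-o[2])/d[:,2])[:,None]
def proj(c,P):
    K=np.array([[c['fx'],0,c['cx']],[0,c['fy'],c['cy']],[0,0,1.]])
    return cv2.projectPoints(np.array(P,float).reshape(-1,1,3),c['rvec'],c['tvec'],K,np.array([c['k1'],0,0,0,0.]))[0].reshape(-1,2)
def blobs(m,amin=40):
    n,l,s,ce=cv2.connectedComponentsWithStats(m.astype(np.uint8))
    return [(ce[i].round(1),s[i]) for i in range(1,n) if s[i][4]>=amin]
E
python3 - <<'E'
from h import *
im=cv2.imread('pics/top0.png')
cv2.imwrite('pics/tz1.png',cv2.resize(im[100:240,175:325],None,fx=4,fy=4,interpolation=cv2.INTER_CUBIC)[:600,:800])
cv2.imwrite('pics/tz2.png',cv2.resize(im[130:270,340:480],None,fx=4,fy=4,interpolation=cv2.INTER_CUBIC)[:600,:800])
im=cv2.imread('pics/scene0.png')
cv2.imwrite('pics/sz1.png',cv2.resize(im[170:290,310:500],None,fx=4,fy=4,interpolation=cv2.INTER_CUBIC)[:600,:800])
E
```

```text
(no output)
```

View pics/tz1.png

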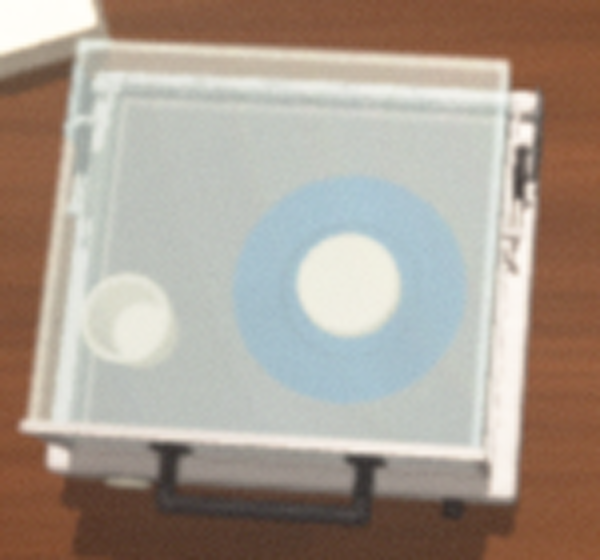

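View pics/tz2.png

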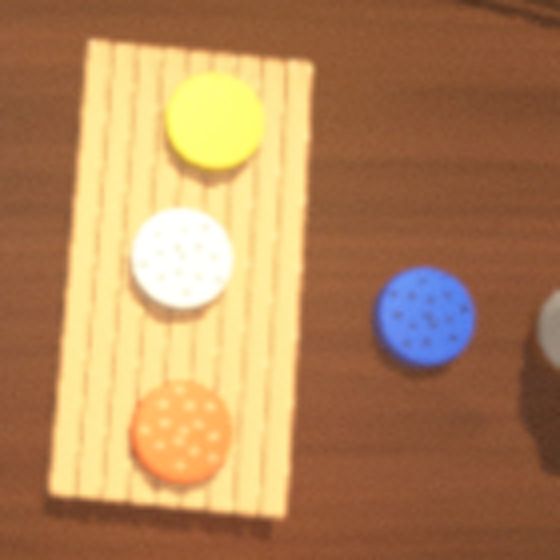

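View pics/sz1.png

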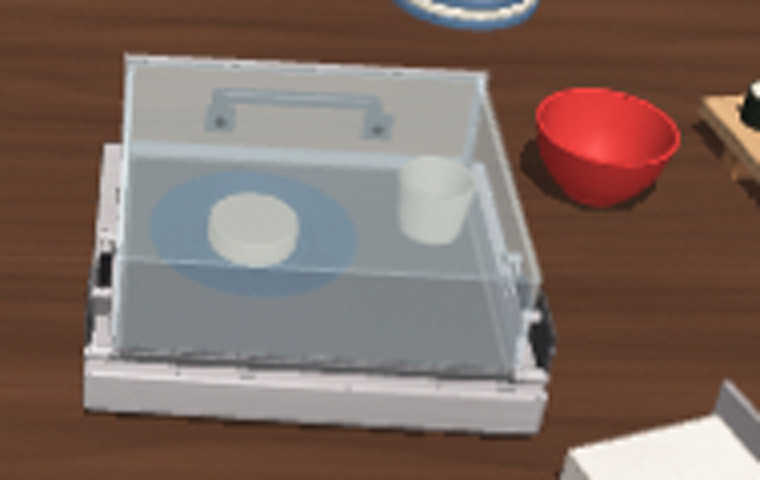

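```bash
python3 - <<'E'
from h import *
np.set_printoptions(precision=4,suppress=True)
c=eyes.calibration('top'); im=cv2.imread('pics/top0.png'); hsv=cv2.cvtColor(im,cv2.COLOR_BGR2HSV)
f=lambda L:np.array(L)/4.+[175,100]
print('handle',onz(c,f([(160,508),(365,515)]),.080))
print('cover front/back top',onz(c,f([(22,425),(490,455),(80,42),(508,62)]),.131))
print('deck right corners',onz(c,f([(542,92),(518,500)]),.045))
H,S,V=cv2.split(hsv)
def sh(n,m,z):
    for ce,s in blobs(m): 
        ys,xs=np.nonzero(m[s[1]:s[1]+s[3],s[0]:s[0]+s[2]])
        print(n,ce,s,onz(c,[ce],z)[0], 'r~',np.sqrt(s[4]/np.pi))
sub=np.zeros(H.shape,bool);sub[130:320,345:470]=1
sh('or',sub&(H<14)&(S>150)&(V>180),.048)
sh('ye',sub&(H>25)&(H<35)&(S>150)&(V>200),.048)
sh('wh',sub&(S<60)&(V>170),.050)
t=np.zeros(H.shape,bool);t[130:215,225:300]=1
sh('rice',t&(S<40)&(V>205),.071)
sh('plate',t&(H>95)&(H<115)&(S>55),.059)
t=np.zeros(H.shape,bool);t[100:240,175:330]=1
sh('dark',t&(V<70),.08)
b=np.array([(90,38),(313,62),(285,518),(50,495)])/4.+[340,130]
print('board',onz(c,b,.03))
# two-view
cs=eyes.calibration('scene'); ims=cv2.imread('pics/scene0.png'); h2=cv2.cvtColor(ims,cv2.COLOR_BGR2HSV);H,S,V=cv2.split(h2)
sub=np.zeros(H.shape,bool);sub[170:260,230:310]=1
for n,m in(('or',sub&(H<12)&(S>150)&(V>150)),('ye',sub&(H>24)&(H<35)&(S>150)&(V>170)),('wh',sub&(S<60)&(V>170))):
    for ce,s in blobs(m,20): print('scene',n,ce,s,onz(cs,[ce],.045)[0])
E
```

```text
handle [[0.4691 0.2539 0.08  ]
 [0.466  0.1289 0.08  ]]
cover front/back top [[0.5112 0.324  0.131 ]
 [0.4957 0.0512 0.131 ]
 [0.7481 0.3064 0.131 ]
 [0.7345 0.0444 0.131 ]]
deck right corners [[0.7491 0.0261 0.045 ]
 [0.4797 0.0383 0.045 ]]
or [379.7 245.6] [372 234  22  18  63] [ 0.4291 -0.1484  0.048 ] r~ 4.478115991081385
or [392.  290.1] [374 271  38  39 240] [ 0.321  -0.1766  0.048 ] r~ 8.740387444736633
wh [385.  193.8] [373 182  26  25 502] [ 0.5593 -0.1642  0.05  ] r~ 12.640868754332628
rice [282.6 187.3] [225 130  75  85 668] [0.5701 0.0927 0.071 ] r~ 14.581872443920643
rice [261.7 170.6] [248 156  28  29 591] [0.6125 0.1461 0.071 ] r~ 13.715726110367628
dark [216.8 217.6] [214 212   7  13  44] [0.4921 0.2506 0.08  ] r~ 3.742410318509555
dark [246.7 226.3] [214 215  55  17 179] [0.4715 0.1765 0.08  ] r~ 7.54834217738561
board [[ 0.7095 -0.1117  0.03  ]
 [ 0.6944 -0.2599  0.03  ]
 [ 0.3955 -0.2302  0.03  ]
 [ 0.4096 -0.0823  0.03  ]]
scene or [271.9 190.9] [260 177  25  30 531] [ 0.4085 -0.1686  0.045 ]
scene wh [266.8 219.2] [257 211  21  17 279] [ 0.5683 -0.1635  0.045 ]
```

```bash
python3 - <<'E'
from h import *
np.set_printoptions(precision=4,suppress=True)
c=eyes.calibration('top'); im=cv2.imread('pics/top0.png'); hsv=cv2.cvtColor(im,cv2.COLOR_BGR2HSV)
for p in [(385,238),(392,291),(376,238),(365,238),(393,160),(385,190),(262,171),(240,171),(285,171),(262,145),(210,150),(262,208)]: print(p,hsv[p[1],p[0]])
H,S,V=[a.astype(int) for a in cv2.split(hsv)]
def el(n,box,m,z):
    x0,y0,x1,y1=box; t=np.zeros(H.shape,np.uint8); t[y0:y1,x0:x1]=m[y0:y1,x0:x1]
    cn=max(cv2.findContours(t,cv2.RETR_EXTERNAL,cv2.CHAIN_APPROX_NONE)[0],key=cv2.contourArea)
    hull=cv2.convexHull(cn)
    e=cv2.fitEllipse(cn); P=onz(c,hull.reshape(-1,2),z)[:,:2]
    (cx,cy),rr=cv2.minEnclosingCircle((P*1000).astype(np.float32).reshape(-1,1,2))
    print(n,np.array(e[0]),np.array(e[1]),onz(c,[e[0]],z)[0],'mec',cx,cy,rr)
el('salmon',(365,220,405,258),(H<17)&(S>145)&(V>130),.048)
el('decoy',(365,265,420,315),(H<13)&(S>150)&(V>130),.04)
el('yel',(378,145,410,178),(H>26)&(S>100),.048)
el('nori',(365,178,405,212),(S<75)&(V>140),.050)
el('rice',(244,152,280,190),(S<45)&(V>200),.071)
el('plate',(225,138,298,208),(H>95)&(H<115)&(S>60),.059)
E
```

```text
(385, 238) [ 19 131 255]
(392, 291) [ 18 124 255]
(376, 238) [ 19 135 255]
(365, 238) [ 24  99 254]
(393, 160) [ 30 128 255]
(385, 190) [ 30   3 255]
(262, 171) [ 28  14 239]
(240, 171) [101  46 204]
(285, 171) [ 98  45 206]
(262, 145) [ 97  44 208]
(210, 150) [ 60   5 193]
(262, 208) [ 51   9 199]
salmon [384.4175 239.1901] [22.9397 24.0952] [ 0.445  -0.1604  0.048 ] mec 447.4970703125 -160.28724670410156 32.48542785644531
decoy [393.0088 288.3481] [54.2976 64.2278] [ 0.3248 -0.1806  0.04  ] mec 323.20294189453125 -179.58946228027344 89.13296508789062
yel [393.4226 159.3231] [22.269 23.751] [ 0.6505 -0.1888  0.048 ] mec 650.2154541015625 -189.00942993164062 31.723743438720703
nori [385.1721 193.8767] [24.3499 25.4111] [ 0.5591 -0.1646  0.05  ] mec 559.3370361328125 -164.73191833496094 33.03963851928711
rice [264.647  170.7497] [35.5611 37.7411] [0.6122 0.1387 0.071 ] mec 612.5892333984375 134.10581970214844 57.044063568115234Traceback (most recent call last):
  File "<stdin>", line 18, in <module>
  File "<stdin>", line 8, in el
ValueError: max() iterable argument is empty
```

```bash
cat >> h.py <<'E'
YAW=np.radians(-2.8); HX=np.array([np.cos(YAW),np.sin(YAW),0]); HY=np.array([-np.sin(YAW),np.cos(YAW),0]); UP=np.array([0,0,1.])
TRAY=np.array([0.6215,0.1825,0])
def tw(x,y,z): return TRAY+HX*x+HY*y+UP*z
def ori(pitch,ymode,sign=1,yaw=None):
    "pitch: deg below horizontal; ymode 'v' jaws in vertical plane, 'h' jaws horizontal"
    y0=YAW if yaw is None else np.radians(yaw)
    hx=np.array([np.cos(y0),np.sin(y0),0]);hy=np.array([-np.sin(y0),np.cos(y0),0])
    p=np.radians(pitch); z=np.cos(p)*hx-np.sin(p)*UP
    y=sign*(hy if ymode=='h' else np.sin(p)*hx+np.cos(p)*UP)
    return np.column_stack([np.cross(y,z),y,z])
def plan(P,Rt,n=None,vmax=0.05,wmax=9):
    s=r.state(); p=s['eef_pos'];R0=R.from_rotvec(s['ee_rot']).as_matrix()
    P=np.array(P,float); rv=R.from_matrix(R0.T@Rt).as_rotvec(); d=P-p
    m=int(np.ceil(max(np.linalg.norm(d)/vmax,np.degrees(np.linalg.norm(rv))/wmax,1)));n=n or m
    print('t',round(s['time'],2),'p',p.round(4),'d',d.round(4),'rot',np.degrees(rv).round(1),'n',n,'w',round(s['gripper_width'],4),'F',s['contact_force'].round(1))
    w=rv/n/(np.pi/2)
    for i in range(n):
        Ri=R0@R.from_rotvec(rv*i/n).as_matrix()
        t=Ri.T@(d/n)/0.3
        print('{"tx":%.3f,"ty":%.3f,"tz":%.3f,"wx":%.3f,"wy":%.3f,"wz":%.3f}'%(*t,*w))
E
python3 - <<'E'
from h import *
np.set_printoptions(precision=3,suppress=True)
s=r.state();R0=R.from_rotvec(s['ee_rot']).as_matrix();print(R0,s['qpos'])
for m in 'vh':
  for sg in (1,-1): print(m,sg,np.degrees(R.from_matrix(R0.T@ori(48,m,sg)).as_rotvec()))
o=tw(-155,0,80)
print('bar',tw(-.155,0,.08),'open',tw(.12-.133,0,.292))
A=ori(48,'v',-1)
bar=tw(-.155,0,.08)
plan(bar-A[:,2]*0.09,A)
A=ori(48,'v',1)
plan(bar-A[:,2]*0.09,A,1)
E
```

```text
[[-0.944  0.329 -0.001]
 [ 0.329  0.944 -0.002]
 [-0.    -0.002 -1.   ]] [ 1.236  0.241  0.004  1.335 -0.     1.571]
v 1 [-36.052 -26.848  70.139]
v -1 [  28.932  -38.851 -100.925]
h 1 [ -6.106 -41.723 -15.599]
h -1 [-58.982   8.631 153.592]
bar [0.467 0.19  0.08 ] open [0.609 0.183 0.292]
t 0.1 p [0.164 0.472 0.231] d [ 0.242 -0.279 -0.084] rot [  28.9  -38.9 -100.9] n 13 w 0.0851 F [ 0.4 -0.5 -0.4]
{"tx":-0.082,"ty":-0.047,"tz":0.022,"wx":0.025,"wy":-0.033,"wz":-0.086}
{"tx":-0.074,"ty":-0.057,"tz":0.028,"wx":0.025,"wy":-0.033,"wz":-0.086}
{"tx":-0.064,"ty":-0.065,"tz":0.034,"wx":0.025,"wy":-0.033,"wz":-0.086}
{"tx":-0.053,"ty":-0.071,"tz":0.039,"wx":0.025,"wy":-0.033,"wz":-0.086}
{"tx":-0.041,"ty":-0.076,"tz":0.045,"wx":0.025,"wy":-0.033,"wz":-0.086}
{"tx":-0.028,"ty":-0.079,"tz":0.049,"wx":0.025,"wy":-0.033,"wz":-0.086}
{"tx":-0.014,"ty":-0.080,"tz":0.054,"wx":0.025,"wy":-0.033,"wz":-0.086}
{"tx":-0.001,"ty":-0.079,"tz":0.057,"wx":0.025,"wy":-0.033,"wz":-0.086}
{"tx":0.013,"ty":-0.075,"tz":0.060,"wx":0.025,"wy":-0.033,"wz":-0.086}
{"tx":0.026,"ty":-0.070,"tz":0.062,"wx":0.025,"wy":-0.033,"wz":-0.086}
{"tx":0.038,"ty":-0.064,"tz":0.062,"wx":0.025,"wy":-0.033,"wz":-0.086}
{"tx":0.050,"ty":-0.055,"tz":0.063,"wx":0.025,"wy":-0.033,"wz":-0.086}
{"tx":0.060,"ty":-0.045,"tz":0.062,"wx":0.025,"wy":-0.033,"wz":-0.086}
t 0.1 p [0.164 0.472 0.231] d [ 0.242 -0.279 -0.084] rot [-36.1 -26.8  70.1] n 1 w 0.0851 F [ 0.4 -0.5 -0.4]
{"tx":-1.068,"ty":-0.611,"tz":0.280,"wx":-0.401,"wy":-0.298,"wz":0.779}
```

Emit:
{"op": "move_arm", "data": {"targets": [{"tx":-0.082,"ty":-0.047,"tz":0.01,"wx":0.025,"wy":-0.033,"wz":-0.086,"hand":85},{"tx":-0.074,"ty":-0.057,"tz":0.02,"wx":0.025,"wy":-0.033,"wz":-0.086},{"tx":-0.064,"ty":-0.065,"tz":0.034,"wx":0.025,"wy":-0.033,"wz":-0.086},{"tx":-0.053,"ty":-0.071,"tz":0.039,"wx":0.025,"wy":-0.033,"wz":-0.086}]}}

```text
validation failed for argument at $.ta...
```

```bash
python3 - <<'E'
from h import *
print(r.state()['qpos'])
A=ori(48,'v',-1); plan(tw(-.155,0,.08)-A[:,2]*0.09,A)
E
```

```text
[ 1.23601660e+00  2.41351717e-01  3.85992622e-03  1.33519571e+00
 -6.45850136e-06  1.57076819e+00]
t 0.1 p [0.1641 0.4717 0.2305] d [ 0.2424 -0.2787 -0.0836] rot [  28.9  -38.9 -100.9] n 13 w 0.0851 F [ 0.4 -0.5 -0.4]
{"tx":-0.082,"ty":-0.047,"tz":0.022,"wx":0.025,"wy":-0.033,"wz":-0.086}
{"tx":-0.074,"ty":-0.057,"tz":0.028,"wx":0.025,"wy":-0.033,"wz":-0.086}
{"tx":-0.064,"ty":-0.065,"tz":0.034,"wx":0.025,"wy":-0.033,"wz":-0.086}
{"tx":-0.053,"ty":-0.071,"tz":0.039,"wx":0.025,"wy":-0.033,"wz":-0.086}
{"tx":-0.041,"ty":-0.076,"tz":0.045,"wx":0.025,"wy":-0.033,"wz":-0.086}
{"tx":-0.028,"ty":-0.079,"tz":0.049,"wx":0.025,"wy":-0.033,"wz":-0.086}
{"tx":-0.014,"ty":-0.080,"tz":0.054,"wx":0.025,"wy":-0.033,"wz":-0.086}
{"tx":-0.001,"ty":-0.079,"tz":0.057,"wx":0.025,"wy":-0.033,"wz":-0.086}
{"tx":0.013,"ty":-0.075,"tz":0.060,"wx":0.025,"wy":-0.033,"wz":-0.086}
{"tx":0.026,"ty":-0.070,"tz":0.062,"wx":0.025,"wy":-0.033,"wz":-0.086}
{"tx":0.038,"ty":-0.064,"tz":0.062,"wx":0.025,"wy":-0.033,"wz":-0.086}
{"tx":0.050,"ty":-0.055,"tz":0.063,"wx":0.025,"wy":-0.033,"wz":-0.086}
{"tx":0.060,"ty":-0.045,"tz":0.062,"wx":0.025,"wy":-0.033,"wz":-0.086}
```

Emit:
{"op": "move_arm", "data": {"targets": [{"tx":-0.08,"ty":-0.05,"tz":0.01,"wx":0.02,"wy":-0.03,"wz":-0.09,"hand":60}]}}

```text
time: 0.22
eef_pos: [0.1819, 0.4496, 0.2272]
ee_rot: [0.291, 3.086, -0.064]
contact_force: [0.8, -0.2, -0.1]
gripper_width: 0.0698
```

Emit:
{"op": "move_arm", "data": {"targets": [{"tx":-0.074,"ty":-0.057,"tz":0.02,"wx":0.025,"wy":-0.033,"wz":-0.086,"hand":24},{"tx":-0.064,"ty":-0.065,"tz":0.034,"wx":0.025,"wy":-0.033,"wz":-0.086,"hand":24},{"tx":-0.053,"ty":-0.071,"tz":0.039,"wx":0.025,"wy":-0.033,"wz":-0.086,"hand":24}]}}

```text
time: 0.6
eef_pos: [0.2403, 0.3839, 0.2084]
ee_rot: [-0.345, 2.931, -0.277]
contact_force: [-0.3, 0.3, 0.3]
gripper_width: 0.0239
```

```bash
python3 - <<'E'
from h import *
print(r.state()['qpos'])
A=ori(48,'v',-1); plan(tw(-.155,0,.08)-A[:,2]*0.09,A)
E
```

```text
[ 1.17573331  0.2139713  -0.11747946  1.3167488  -0.24624115  0.95109843]
t 0.6 p [0.2403 0.3839 0.2084] d [ 0.1663 -0.1909 -0.0615] rot [ 20.3 -26.4 -68.6] n 9 w 0.0239 F [-0.3  0.3  0.3]
{"tx":-0.038,"ty":-0.076,"tz":0.046,"wx":0.025,"wy":-0.033,"wz":-0.085}
{"tx":-0.025,"ty":-0.078,"tz":0.050,"wx":0.025,"wy":-0.033,"wz":-0.085}
{"tx":-0.012,"ty":-0.079,"tz":0.054,"wx":0.025,"wy":-0.033,"wz":-0.085}
{"tx":0.001,"ty":-0.077,"tz":0.058,"wx":0.025,"wy":-0.033,"wz":-0.085}
{"tx":0.014,"ty":-0.074,"tz":0.060,"wx":0.025,"wy":-0.033,"wz":-0.085}
{"tx":0.027,"ty":-0.069,"tz":0.062,"wx":0.025,"wy":-0.033,"wz":-0.085}
{"tx":0.039,"ty":-0.062,"tz":0.063,"wx":0.025,"wy":-0.033,"wz":-0.085}
{"tx":0.050,"ty":-0.054,"tz":0.063,"wx":0.025,"wy":-0.033,"wz":-0.085}
{"tx":0.059,"ty":-0.044,"tz":0.062,"wx":0.025,"wy":-0.033,"wz":-0.085}
```

Emit:
{"op": "move_arm", "data": {"targets": [{"tx":-0.038,"ty":-0.076,"tz":0.046,"wx":0.025,"wy":-0.033,"wz":-0.085,"hand":24},{"tx":-0.025,"ty":-0.078,"tz":0.05,"wx":0.025,"wy":-0.033,"wz":-0.085,"hand":24},{"tx":-0.012,"ty":-0.079,"tz":0.054,"wx":0.025,"wy":-0.033,"wz":-0.085,"hand":24},{"tx":0.001,"ty":-0.077,"tz":0.058,"wx":0.025,"wy":-0.033,"wz":-0.085,"hand":24},{"tx":0.014,"ty":-0.074,"tz":0.06,"wx":0.025,"wy":-0.033,"wz":-0.085,"hand":24},{"tx":0.027,"ty":-0.069,"tz":0.062,"wx":0.025,"wy":-0.033,"wz":-0.085,"hand":24},{"tx":0.039,"ty":-0.062,"tz":0.063,"wx":0.025,"wy":-0.033,"wz":-0.085,"hand":24},{"tx":0.05,"ty":-0.054,"tz":0.063,"wx":0.025,"wy":-0.033,"wz":-0.085,"hand":24},{"tx":0.059,"ty":-0.044,"tz":0.062,"wx":0.025,"wy":-0.033,"wz":-0.085,"hand":24}]}}

```text
time: 1.72
eef_pos: [0.4124, 0.1903, 0.1452]
ee_rot: [-1.798, 1.793, -0.716]
contact_force: [0.5, -0.6, 0.2]
gripper_width: 0.0239
```

```bash
python3 - <<'E'
from h import *
print(r.state()['qpos'])
A=ori(48,'v',-1); b=tw(-.155,0,.08)
plan(b-A[:,2]*0.04,A)
c=eyes.calibration('wrist'); cv2.imwrite('pics/w1.png',eyes.snapshot('wrist'))
print(proj(c,[b,b+HY*.054,b-HY*.054]), c['tvec'], -cv2.Rodrigues(c['rvec'])[0].T@c['tvec'])
cv2.imwrite('pics/s1.png',eyes.snapshot('scene')[100:300,200:520])
E
```

```text
[ 0.75572786 -0.0932969  -0.90222816  0.18619351 -0.49570748 -0.96733789]
t 1.73 p [0.4124 0.1903 0.1452] d [ 0.0276  0.0011 -0.0355] rot [-0.5  0.9  2.6] n 1 w 0.0239 F [ 0.5 -0.6  0.2]
{"tx":-0.007,"ty":0.012,"tz":0.149,"wx":-0.005,"wy":0.010,"wz":0.029}
[[324.24456754 211.80534975]
 [320.49229158 281.79490468]
 [328.54875969 131.46041277]] [ 0.40422512 -0.10267113 -0.05818655] [0.3164784  0.11846993 0.25125939]
```

View pics/w1.png

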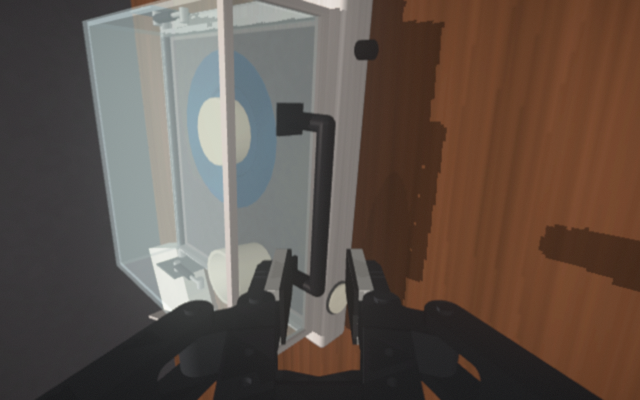

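View pics/s1.png

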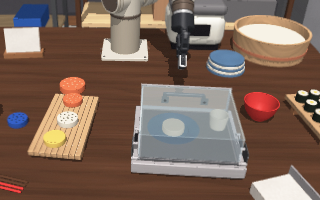

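Emit:
{"op": "move_arm", "data": {"targets": [{"tx":-0.007,"ty":0.012,"tz":0.149,"wx":-0.005,"wy":0.01,"wz":0.029,"hand":24},{"tx":0,"ty":0,"tz":0.06,"wx":0,"wy":0,"wz":0,"hand":24}]}}

```text
time: 2.08
eef_pos: [0.452, 0.1881, 0.0955]
ee_rot: [-1.743, 1.856, -0.707]
contact_force: [0.1, 0.6, 0.6]
gripper_width: 0.0242
```

```bash
python3 - <<'E'
from h import *
A=ori(48,'v',-1); b=tw(-.155,0,.08)
plan(b+A[:,2]*0.010,A)
c=eyes.calibration('wrist'); cv2.imwrite('pics/w2.png',eyes.snapshot('wrist'))
E
```

```text
t 2.08 p [0.452  0.1881 0.0955] d [ 0.0214  0.0016 -0.0229] rot [ 0.  -0.3 -0.7] n 1 w 0.0242 F [0.1 0.6 0.6]
{"tx":-0.009,"ty":-0.002,"tz":0.104,"wx":0.000,"wy":-0.003,"wz":-0.008}
```

View pics/w2.png

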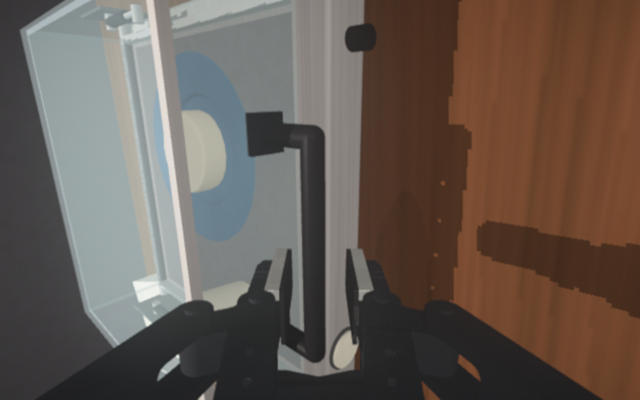

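The bar (column 312) lies between the finger tips (columns 290 and 348), so I'm advancing.

Emit:
{"op": "move_arm", "data": {"targets": [{"tx":-0.005,"ty":0.005,"tz":0.06,"wx":0,"wy":0,"wz":-0.005,"hand":24},{"tx":0,"ty":0,"tz":0.044,"wx":0,"wy":0,"wz":0,"hand":24}]}}

```text
time: 2.38
eef_pos: [0.473, 0.1901, 0.0705]
ee_rot: [-1.751, 1.851, -0.708]
contact_force: [-0.5, 0.2, 0.7]
gripper_width: 0.0241
```

```bash
python3 - <<'E'
from h import *
A=ori(48,'v',-1)
s=r.state(); p0=s['eef_pos']; print(p0,s['contact_force'])
cv2.imwrite('pics/w3.png',eyes.snapshot('wrist'))
# arc waypoints in tool frame, const orientation measured
R0=R.from_rotvec(s['ee_rot']).as_matrix()
def bar(t): 
    x=-.275*np.cos(t)+.03*np.sin(t); z=.275*np.sin(t)+.03*np.cos(t)
    return tw(.12+x,0,.05+z)
ts=[0,.08,.16,.24,.32,.4,.48,.56,.64,.72,.8,.88,.95]
for a,b in zip(ts,ts[1:]):
    print(b,(R0.T@(bar(b)-bar(a))/.3).round(3))
E
```

```text
[0.47295449 0.19013684 0.07051671] [-0.49985188  0.20084655  0.74539306]
0.08 [-0.    -0.057 -0.047]
0.16 [-0.    -0.06  -0.042]
0.24 [-0.    -0.064 -0.037]
0.32 [-0.    -0.066 -0.032]
0.4 [-0.    -0.069 -0.027]
0.48 [-0.    -0.071 -0.021]
0.56 [-0.    -0.072 -0.015]
0.64 [-0.    -0.073 -0.01 ]
0.72 [-0.    -0.074 -0.004]
0.8 [-0.    -0.074  0.002]
0.88 [-0.    -0.073  0.008]
0.95 [-0.    -0.063  0.012]
```

View pics/w3.png

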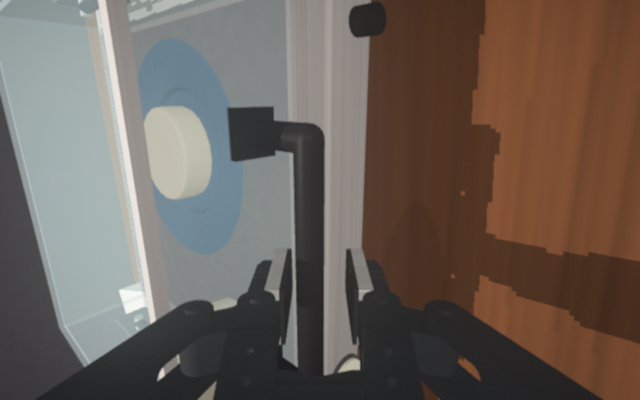

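Emit:
{"op": "move_arm", "data": {"targets": [{"tx":0,"ty":-0.057,"tz":-0.04,"wx":0,"wy":0,"wz":0,"hand":24},{"tx":0,"ty":-0.06,"tz":-0.04,"wx":0,"wy":0,"wz":0,"hand":24},{"tx":0,"ty":-0.064,"tz":-0.035,"wx":0,"wy":0,"wz":0,"hand":24},{"tx":0,"ty":-0.066,"tz":-0.032,"wx":0,"wy":0,"wz":0,"hand":24}]}}

```text
time: 2.92
eef_pos: [0.4866, 0.1881, 0.1417]
ee_rot: [-1.786, 1.866, -0.688]
contact_force: [-2.9, 1.3, -3.5]
gripper_width: 0.0239
```

```bash
cat >> h.py <<'E'
def bar(t): 
    x=-.275*np.cos(t)+.03*np.sin(t); z=.275*np.sin(t)+.03*np.cos(t)
    return tw(.12+x,0,.05+z)
E
python3 - <<'E'
from h import *
s=r.state();R0=R.from_rotvec(s['ee_rot']).as_matrix()
for t in (.2,.24,.28,.32): print(t,(R0.T@(bar(t)-s['eef_pos'])*1000).round(1))
print(s['contact_force'],s['ee_rot'])
cv2.imwrite('pics/w4.png',eyes.snapshot('wrist'))
E
```

```text
0.2 [-1.1 11.5  0.4]
0.24 [-1.   2.  -5.3]
0.28 [ -0.8  -7.6 -10.7]
0.32 [ -0.7 -17.5 -15.7]
[-2.93344343  1.30015584 -3.48616977] [-1.78619987  1.86568669 -0.68775041]
```

View pics/w4.png

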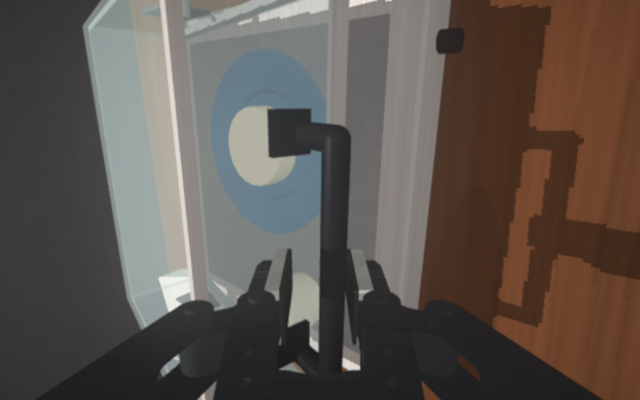

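Emit:
{"op": "move_arm", "data": {"targets": [{"tx":0,"ty":-0.064,"tz":-0.015,"wx":0,"wy":0,"wz":0,"hand":24},{"tx":0,"ty":-0.066,"tz":-0.015,"wx":0,"wy":0,"wz":0,"hand":24},{"tx":0,"ty":-0.07,"tz":-0.015,"wx":0,"wy":0,"wz":0,"hand":24}]}}

```text
time: 3.35
eef_pos: [0.5174, 0.1875, 0.1891]
ee_rot: [-1.801, 1.871, -0.677]
contact_force: [-1.1, -0.3, -0.0]
gripper_width: 0.024
```

```bash
python3 - <<'E'
from h import *
s=r.state();R0=R.from_rotvec(s['ee_rot']).as_matrix()
for t in (.3,.34,.38,.42,.46,.5): print(t,(R0.T@(bar(t)-s['eef_pos'])*1000).round(1))
print(s['contact_force'],s['ee_rot'])
E
```

```text
0.3 [-0.6 41.4  4. ]
0.34 [-0.5 31.5 -0.9]
0.38 [-0.3 21.4 -5.5]
0.42 [-0.2 11.1 -9.6]
0.46 [  0.    0.7 -13.2]
0.5 [  0.2  -9.9 -16.5]
[-1.11951554 -0.34447403 -0.04030724] [-1.80094344  1.87062825 -0.67723324]
```

Emit:
{"op": "move_arm", "data": {"targets": [{"tx":0,"ty":-0.07,"tz":-0.015,"wx":0,"wy":0,"wz":0,"hand":24},{"tx":0,"ty":-0.07,"tz":-0.012,"wx":0,"wy":0,"wz":0,"hand":24},{"tx":0,"ty":-0.07,"tz":-0.01,"wx":0,"wy":0,"wz":0,"hand":24},{"tx":0,"ty":-0.07,"tz":-0.005,"wx":0,"wy":0,"wz":0,"hand":24},{"tx":0,"ty":-0.07,"tz":0,"wx":0,"wy":0,"wz":0,"hand":24}]}}

```text
time: 3.98
eef_pos: [0.5917, 0.1879, 0.2743]
ee_rot: [-1.792, 1.87, -0.678]
contact_force: [3.8, -0.7, -0.0]
gripper_width: 0.0241
```

```bash
python3 - <<'E'
from h import *
s=r.state();R0=R.from_rotvec(s['ee_rot']).as_matrix()
for t in (.5,.6,.7,.8,.9,.96): print(t,(R0.T@(bar(t)-s['eef_pos'])*1000).round(1))
print(s['contact_force'],s['ee_rot'])
cv2.imwrite('pics/s5.png',eyes.snapshot('scene')[100:300,280:520])
cv2.imwrite('pics/w5.png',eyes.snapshot('wrist'))
E
```

```text
0.5 [  3.1 101.5   2.3]
0.6 [ 3.4 74.5 -3.8]
0.7 [ 3.6 47.1 -7.3]
0.8 [ 3.8 19.4 -8. ]
0.9 [ 4.1 -8.1 -5.9]
0.96 [  4.2 -24.5  -3.3]
[ 3.81458299 -0.67158471 -0.014869  ] [-1.7924611   1.86997413 -0.67798837]
```

View pics/s5.png

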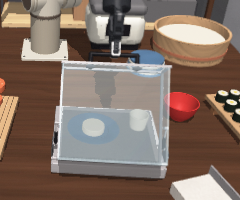

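View pics/w5.png

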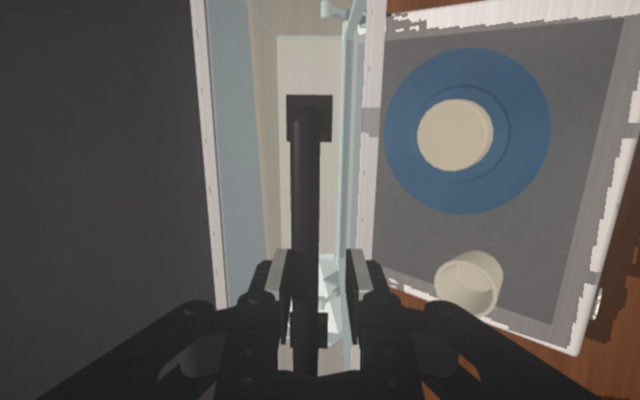

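Emit:
{"op": "move_arm", "data": {"targets": [{"tx":0,"ty":-0.06,"tz":0.005,"wx":0,"wy":0,"wz":0,"hand":24},{"tx":0,"ty":-0.045,"tz":0,"wx":0,"wy":0,"wz":0,"hand":30},{"tx":0,"ty":-0.01,"tz":-0.02,"wx":0,"wy":0,"wz":0,"hand":36}]}}

```text
time: 4.45
eef_pos: [0.6167, 0.1886, 0.3048]
ee_rot: [-1.786, 1.869, -0.679]
contact_force: [0.5, -0.2, 1.0]
gripper_width: 0.0362
```

```bash
python3 - <<'E'
from h import *
s=r.state();R0=R.from_rotvec(s['ee_rot']).as_matrix()
for t in (.9,.96): print(t,(R0.T@(bar(t)-s['eef_pos'])*1000).round(1))
print(s['contact_force'],s['ee_rot'])
cv2.imwrite('pics/w6.png',eyes.snapshot('wrist'))
E
```

```text
0.9 [ 5.7 30.5  1.8]
0.96 [ 5.8 14.1  4.4]
[ 0.52424445 -0.20114038  1.01646836] [-1.78596474  1.8687604  -0.67875   ]
```

View pics/w6.png

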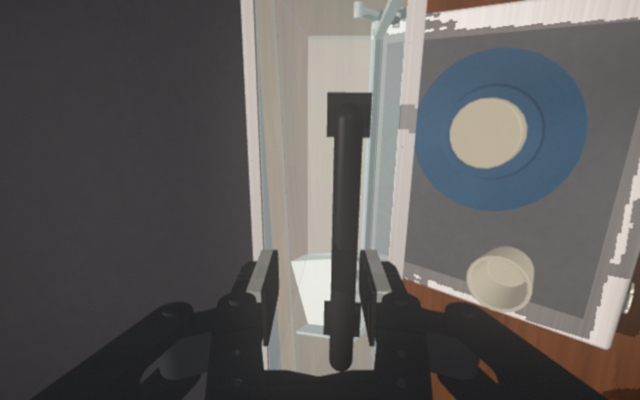

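The bar has reached the open position, and the predicted 0.96 rad location fits. Backing off.

Emit:
{"op": "move_arm", "data": {"targets": [{"tx":0,"ty":0.02,"tz":-0.06,"wx":0,"wy":0,"wz":0,"hand":36},{"tx":0,"ty":0.01,"tz":-0.15,"wx":0,"wy":0,"wz":0,"hand":36},{"tx":0,"ty":0,"tz":-0.15,"wx":0,"wy":0,"wz":0,"hand":50},{"tx":0,"ty":0,"tz":-0.1,"wx":0,"wy":0,"wz":0,"hand":75}]}}

```text
time: 5.0
eef_pos: [0.514, 0.1925, 0.4061]
ee_rot: [-1.792, 1.873, -0.677]
contact_force: [0.7, 0.6, 0.2]
gripper_width: 0.0665
```

```bash
python3 - <<'E'
from h import *
c=eyes.calibration('wrist');s=r.state();im=eyes.snapshot('wrist');cv2.imwrite('pics/w7.png',im)
im=eyes.snapshot('top');cv2.imwrite('pics/top7.png',cv2.resize(im[100:250,170:420],None,fx=3,fy=3))
print(list(c['rvec']),list(c['tvec']),c['fx'],c['cx'],c['cy'],c['k1'],s['qpos'])
B=ori(52,'h',1); plan([.4475-.06,-.161,.034+.10],B)
E
```

```text
[np.float64(0.07449346137511656), np.float64(-2.4340384468191663), np.float64(-0.3301514610856447)] [np.float64(0.6486700129630091), np.float64(-0.1731184198220397), np.float64(0.09161617870812158)] 350.7412807361332 318.45495082284816 201.85588470539145 -0.005227055150345467 [ 0.56328623 -0.13590532 -0.16699189  0.95185017 -0.37684289 -1.07860981]
t 5.1 p [0.5149 0.1933 0.4088] d [-0.1274 -0.3543 -0.2748] rot [-1.3  1.2 90.3] n 11 w 0.0751 F [0.5 0.5 0. ]
{"tx":0.109,"ty":0.079,"tz":0.043,"wx":-0.001,"wy":0.001,"wz":0.091}
{"tx":0.119,"ty":0.063,"tz":0.044,"wx":-0.001,"wy":0.001,"wz":0.091}
{"tx":0.126,"ty":0.045,"tz":0.044,"wx":-0.001,"wy":0.001,"wz":0.091}
{"tx":0.132,"ty":0.027,"tz":0.044,"wx":-0.001,"wy":0.001,"wz":0.091}
{"tx":0.134,"ty":0.007,"tz":0.044,"wx":-0.001,"wy":0.001,"wz":0.091}
{"tx":0.133,"ty":-0.012,"tz":0.045,"wx":-0.001,"wy":0.001,"wz":0.091}
{"tx":0.130,"ty":-0.031,"tz":0.045,"wx":-0.001,"wy":0.001,"wz":0.091}
{"tx":0.125,"ty":-0.049,"tz":0.045,"wx":-0.001,"wy":0.001,"wz":0.091}
{"tx":0.116,"ty":-0.067,"tz":0.045,"wx":-0.001,"wy":0.001,"wz":0.091}
{"tx":0.105,"ty":-0.083,"tz":0.045,"wx":-0.001,"wy":0.001,"wz":0.091}
{"tx":0.092,"ty":-0.097,"tz":0.045,"wx":-0.001,"wy":0.001,"wz":0.091}
```

View pics/w7.png

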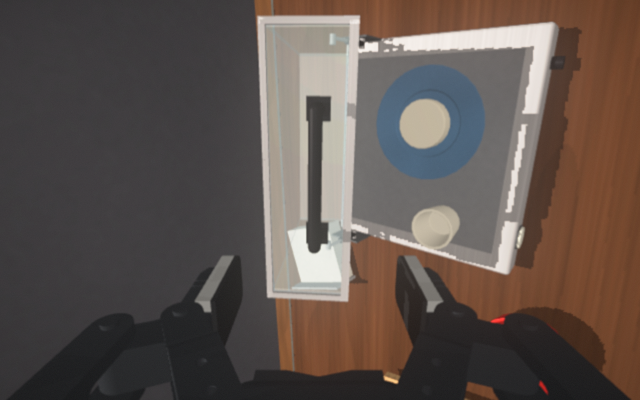

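View pics/top7.png

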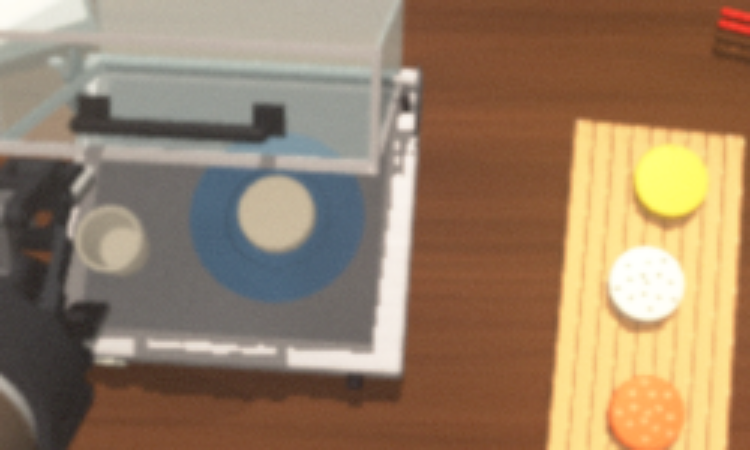

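The cover stands open in both views, with the rice, plate and pot clearly visible at (425,124), (430,122) and (435,228) in the wrist image. I'll measure the rice and plate from both views.

```bash
python3 - <<'E'
from h import *
np.set_printoptions(precision=4,suppress=True)
cw=dict(eyes.calibration('wrist')); 
cw.update(rvec=np.array([0.07449346137511656,-2.4340384468191663,-0.3301514610856447]),tvec=np.array([0.6486700129630091,-0.1731184198220397,0.09161617870812158]))
w=cv2.imread('pics/w7.png'); t=cv2.imread('pics/top7.png'); ct=eyes.calibration('top')
def el(n,im,c,box,f,z,sc=1,off=(0,0)):
    h=cv2.cvtColor(im,cv2.COLOR_BGR2HSV);H,S,V=[a.astype(int) for a in cv2.split(h)]
    x0,y0,x1,y1=box;m=np.zeros(H.shape,np.uint8);m[y0:y1,x0:x1]=f(H,S,V)[y0:y1,x0:x1]
    cn=max(cv2.findContours(m,cv2.RETR_EXTERNAL,cv2.CHAIN_APPROX_NONE)[0],key=cv2.contourArea)
    P=onz(c,(cn.reshape(-1,2)+.5)/sc-.5+np.array(off),z)[:,:2]*1000
    e=cv2.fitEllipse(P.astype(np.float32).reshape(-1,1,2)); 
    print(n,cv2.boundingRect(cn),'centre',np.array(e[0]),'axes',np.array(e[1]))
ric=lambda H,S,V:(V>140)&(H>12)&(H<32)&(S>20)&(S<110)
blu=lambda H,S,V:(H>98)&(H<118)&(S>100)
el('w rice',w,cw,(390,90,460,160),ric,.071)
el('w plate',w,cw,(370,60,490,185),blu,.059)
el('t rice',t,ct,(230,165,330,260),ric,.071,3,(170,100))
el('t plate',t,ct,(180,170,370,310),blu,.059,3,(170,100))
white=lambda H,S,V:(S<60)&(V>150)
el('t nori',t,ct,(600,240,692,328),white,.050,3,(170,100))
el('t salm',t,ct,(600,365,692,450),lambda H,S,V:(H<17)&(S>110),.048,3,(170,100))
E
```

```text
w rice (400, 99, 50, 49) centre [611.1416 145.6007] axes [61.103  66.5633]Traceback (most recent call last):
  File "<stdin>", line 16, in <module>
  File "<stdin>", line 9, in el
ValueError: max() iterable argument is empty
```

Emit:
{"op": "move_arm", "data": {"targets": [{"tx":0.109,"ty":0.079,"tz":0.02,"wx":0,"wy":0,"wz":0.091,"hand":80},{"tx":0.119,"ty":0.063,"tz":0.03,"wx":0,"wy":0,"wz":0.091,"hand":80},{"tx":0.126,"ty":0.045,"tz":0.04,"wx":0,"wy":0,"wz":0.091,"hand":80},{"tx":0.132,"ty":0.027,"tz":0.044,"wx":0,"wy":0,"wz":0.091,"hand":80},{"tx":0.134,"ty":0.007,"tz":0.044,"wx":0,"wy":0,"wz":0.091,"hand":80},{"tx":0.133,"ty":-0.012,"tz":0.045,"wx":0,"wy":0,"wz":0.091,"hand":80},{"tx":0.13,"ty":-0.031,"tz":0.045,"wx":0,"wy":0,"wz":0.091,"hand":80},{"tx":0.125,"ty":-0.049,"tz":0.045,"wx":0,"wy":0,"wz":0.091,"hand":80}]}}

```text
time: 6.1
eef_pos: [0.4057, -0.0643, 0.2028]
ee_rot: [-0.434, 2.425, -0.192]
contact_force: [0.9, -1.1, 0.2]
gripper_width: 0.0799
```

```bash
python3 - <<'E'
from h import *
np.set_printoptions(precision=4,suppress=True)
t=cv2.imread('pics/top7.png'); ct=eyes.calibration('top')
h=cv2.cvtColor(t,cv2.COLOR_BGR2HSV)
print('blue px',h[280,275],h[200,200],'salm',h[400,620],h[430,660],'nori',h[285,620],'rice',h[213,275])
def el(n,im,c,box,f,z,sc=1,off=(0,0)):
    h=cv2.cvtColor(im,cv2.COLOR_BGR2HSV);H,S,V=[a.astype(int) for a in cv2.split(h)]
    x0,y0,x1,y1=box;m=np.zeros(H.shape,np.uint8);m[y0:y1,x0:x1]=f(H,S,V)[y0:y1,x0:x1]
    cn=max(cv2.findContours(m,cv2.RETR_EXTERNAL,cv2.CHAIN_APPROX_NONE)[0],key=cv2.contourArea)
    cn=cv2.convexHull(cn)
    P=onz(c,(cn.reshape(-1,2)+.5)/sc-.5+np.array(off),z)[:,:2]*1000
    e=cv2.fitEllipse(P.astype(np.float32).reshape(-1,1,2)); 
    print(n,cv2.boundingRect(cn),'centre',np.array(e[0]),'axes',np.array(e[1]))
for n,b,f,z in(('rice',(230,165,330,260),lambda H,S,V:(V>140)&(H>12)&(H<32)&(S>20)&(S<110),.071),
 ('plate',(180,165,370,310),lambda H,S,V:(H>98)&(H<125)&(S>80),.059),
 ('nori',(595,235,700,332),lambda H,S,V:(S<60)&(V>150),.05),('salm',(595,360,695,450),lambda H,S,V:(H<19)&(S>110)&(V>150),.048)):
    try: el(n,t,ct,b,f,z,3,(170,100))
    except Exception as e: print(n,e)
s=r.state();c=eyes.calibration('wrist');im=eyes.snapshot('wrist');cv2.imwrite('pics/w8.png',im)
print(s['qpos']); np.savez('c8.npz',**c)
for P in ((.4475,-.161,.048),(.5593,-.1647,.05)): print(proj(c,[P]))
B=ori(52,'h',1); plan([.4475-.04,-.161,.034+.08],B)
E
```

```text
blue px [104  90 124] [104  90 124] salm [ 15 161 255] [ 15 163 255] nori [ 26  15 253] rice [ 20  55 201]
rice (239, 176, 75, 76) centre [612.202  146.1293] axes [62.2447 65.095 ]
plate (193, 171, 167, 128) centre [605.8018 148.7165] axes [124.9237 143.8895]
nori (609, 246, 76, 74) centre [ 559.3589 -164.4703] axes [63.3667 64.0596]
salm (603, 360, 89, 90) centre [ 451.4049 -161.9603] axes [72.3859 90.3448]
[-0.2571 -0.398  -0.8937  0.3986  0.1354 -0.5636]
[[237.6642  67.9515]]
[[225.9001 157.0269]]
t 6.15 p [ 0.4013 -0.0675  0.1974] d [ 0.0062 -0.0935 -0.0834] rot [-0.3  0.8 22.5] n 3 w 0.0799 F [-2.6  0.8 -3.4]
{"tx":0.085,"ty":-0.077,"tz":0.080,"wx":-0.001,"wy":0.003,"wz":0.083}
{"tx":0.073,"ty":-0.087,"tz":0.080,"wx":-0.001,"wy":0.003,"wz":0.083}
{"tx":0.061,"ty":-0.096,"tz":0.080,"wx":-0.001,"wy":0.003,"wz":0.083}
```

View pics/w8.png

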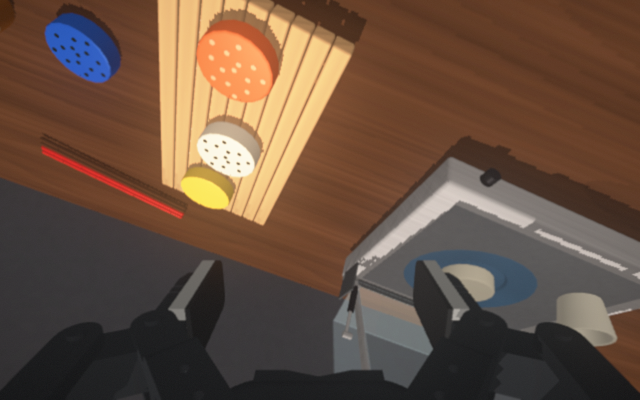

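Emit:
{"op": "move_arm", "data": {"targets": [{"tx":0.085,"ty":-0.077,"tz":0.08,"wx":0,"wy":0.003,"wz":0.083,"hand":80},{"tx":0.073,"ty":-0.087,"tz":0.08,"wx":0,"wy":0.003,"wz":0.083,"hand":80},{"tx":0.061,"ty":-0.096,"tz":0.08,"wx":0,"wy":0.003,"wz":0.083,"hand":80},{"tx":0,"ty":0,"tz":0,"wx":0,"wy":0,"wz":0,"hand":80},{"tx":0,"ty":0,"tz":0,"wx":0,"wy":0,"wz":0,"hand":80}]}}

```text
time: 6.78
eef_pos: [0.4026, -0.1621, 0.1081]
ee_rot: [0.08, 2.481, -0.019]
contact_force: [-0.5, -0.4, -0.3]
gripper_width: 0.0798
```

```bash
cat >> h.py <<'E'
def orange(im): 
    H,S,V=[a.astype(int) for a in cv2.split(cv2.cvtColor(im,cv2.COLOR_BGR2HSV))]; return (H<14)&(S>150)&(V>180)
E
python3 - <<'E'
from h import *
np.set_printoptions(precision=4,suppress=True)
c=eyes.calibration('wrist');im=eyes.snapshot('wrist');cv2.imwrite('pics/w9.png',im)
print(r.state()['qpos'])
print(proj(c,[(.4475,-.161,.048),(.5593,-.1647,.05)]))
for ce,s in blobs(cv2.morphologyEx(orange(im).astype(np.uint8),cv2.MORPH_CLOSE,np.ones((9,9))),300): print(ce,s,onz(c,[ce],.048))
B=ori(52,'h',1); plan([.4475-.04,-.161,.034+.08],B)
E
```

```text
[-0.6102 -0.0883 -0.9794  0.0967  0.329  -0.4465]
[[324.5076 211.7486]
 [326.5136 281.97  ]]
[264.2  36.2] [  146     0   217    85 10740] [[ 0.3275 -0.1777  0.048 ]]
[319.6 203.9] [ 273  166   95   71 4940] [[ 0.4384 -0.1636  0.048 ]]
t 6.83 p [ 0.4026 -0.1618  0.1082] d [0.0049 0.0008 0.0058] rot [-0.2 -0.2 -0.8] n 1 w 0.0804 F [ 0.2  0.4 -1.1]
{"tx":-0.024,"ty":0.004,"tz":-0.005,"wx":-0.002,"wy":-0.002,"wz":-0.009}
```

View pics/w9.png

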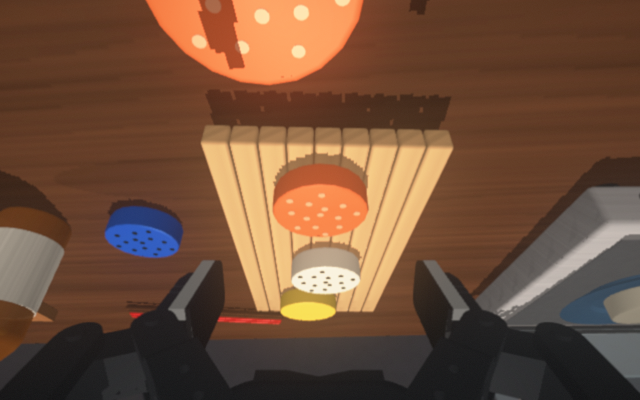

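```bash
python3 - <<'E'
from h import *
c=eyes.calibration('wrist')
print(proj(c,[(.4795,-.1625,.048),(.4155,-.1625,.048),(.4155,-.1625,.03),(.4475,-.1305,.048),(.4475,-.1945,.048)]).round(1))
B=ori(52,'h',1); plan([.4553,-.1625,.034],B)
E
```

```text
[[324.3 235.9]
 [318.8 180.7]
 [318.6 157.6]
 [371.2 209.6]
 [273.1 213.4]]
t 6.83 p [ 0.4026 -0.1618  0.1082] d [ 0.0527 -0.0007 -0.0742] rot [-0.2 -0.2 -0.8] n 2 w 0.0804 F [ 0.2  0.4 -1.1]
{"tx":0.007,"ty":0.004,"tz":0.152,"wx":-0.001,"wy":-0.001,"wz":-0.004}
{"tx":0.007,"ty":0.003,"tz":0.152,"wx":-0.001,"wy":-0.001,"wz":-0.004}
```

Emit:
{"op": "move_arm", "data": {"targets": [{"tx":0.005,"ty":0.004,"tz":0.1,"wx":0,"wy":0,"wz":-0.004,"hand":82},{"tx":0.007,"ty":0.003,"tz":0.1,"wx":0,"wy":0,"wz":-0.004,"hand":82},{"tx":0,"ty":0,"tz":0.05,"wx":0,"wy":0,"wz":0,"hand":80}]}}

```text
time: 7.2
eef_pos: [0.4505, -0.1609, 0.0518]
ee_rot: [0.052, 2.47, -0.032]
contact_force: [-0.4, 0.4, -0.0]
gripper_width: 0.0797
```

```bash
python3 - <<'E'
from h import *
B=ori(52,'h',1); plan([.4553,-.1625,.034],B)
cv2.imwrite('pics/w10.png',eyes.snapshot('wrist'))
E
```

```text
t 7.2 p [ 0.4505 -0.1609  0.0518] d [ 0.0048 -0.0016 -0.0178] rot [-0.3  0.5  0.5] n 1 w 0.0797 F [-0.4  0.4 -0. ]
{"tx":0.024,"ty":-0.004,"tz":0.057,"wx":-0.004,"wy":0.005,"wz":0.005}
```

View pics/w10.png

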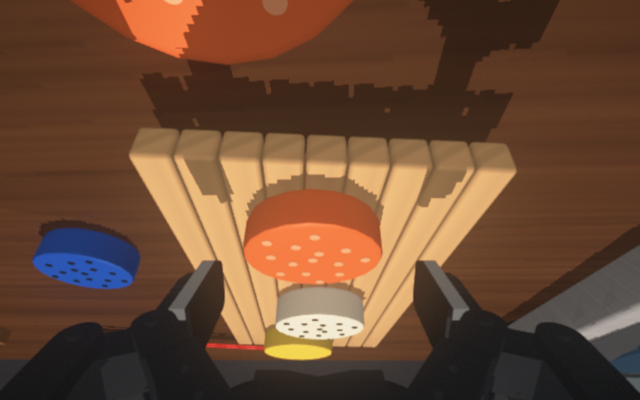

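Emit:
{"op": "move_arm", "data": {"targets": [{"tx":0.015,"ty":-0.004,"tz":0.035,"wx":-0.003,"wy":0.004,"wz":0.004,"hand":80},{"tx":0.008,"ty":0,"tz":0.022,"wx":0,"wy":0,"wz":0,"hand":80},{"tx":0,"ty":0,"tz":0,"wx":0,"wy":0,"wz":0,"hand":80}]}}

```text
time: 7.62
eef_pos: [0.4581, -0.1603, 0.0362]
ee_rot: [0.049, 2.472, -0.023]
contact_force: [0.6, -0.3, -0.3]
gripper_width: 0.0801
```

```bash
python3 - <<'E'
from h import *
B=ori(52,'h',1); plan([.4553,-.1625,.034],B)
cv2.imwrite('pics/w11.png',eyes.snapshot('wrist'))
E
```

```text
t 7.62 p [ 0.4581 -0.1603  0.0362] d [-0.0028 -0.0022 -0.0022] rot [0.1 0.4 0.5] n 1 w 0.0801 F [ 0.6 -0.3 -0.3]
{"tx":0.012,"ty":-0.008,"tz":0.000,"wx":0.001,"wy":0.004,"wz":0.006}
```

View pics/w11.png

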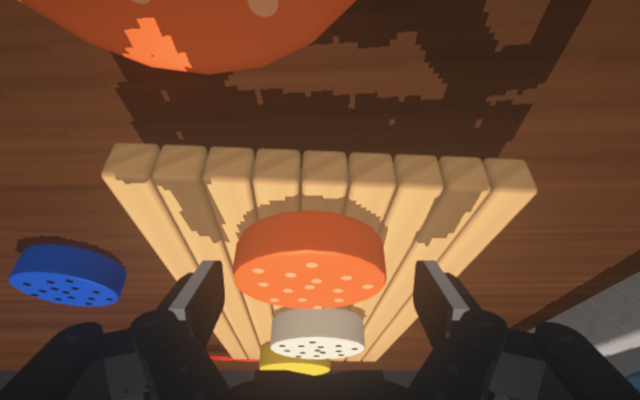

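Emit:
{"op": "move_arm", "data": {"squeeze": 30, "targets": [{"tx":0.012,"ty":-0.012,"tz":0.003,"wx":0,"wy":0.004,"wz":0.006,"hand":80},{"tx":0.002,"ty":0,"tz":0.002,"wx":0,"wy":0,"wz":0,"hand":70},{"tx":0,"ty":0,"tz":0,"wx":0,"wy":0,"wz":0,"hand":60},{"tx":0,"ty":0,"tz":0,"wx":0,"wy":0,"wz":0,"hand":50},{"tx":0,"ty":0,"tz":0,"wx":0,"wy":0,"wz":0,"hand":50}]}}

```text
time: 8.3
eef_pos: [0.4557, -0.1646, 0.0341]
ee_rot: [0.061, 2.475, -0.021]
contact_force: [0.2, 1.2, -0.3]
gripper_width: 0.0627
```

```bash
python3 - <<'E'
from h import *
B=ori(52,'h',1); plan([.4553,-.1625,.034],B)
cv2.imwrite('pics/w12.png',eyes.snapshot('wrist'))
E
```

```text
t 8.3 p [ 0.4557 -0.1646  0.0341] d [-0.0004  0.0021 -0.0001] rot [-0.   0.2 -0. ] n 1 w 0.0627 F [ 0.2  1.2 -0.3]
{"tx":0.002,"ty":0.007,"tz":-0.001,"wx":-0.000,"wy":0.002,"wz":-0.000}
```

View pics/w12.png

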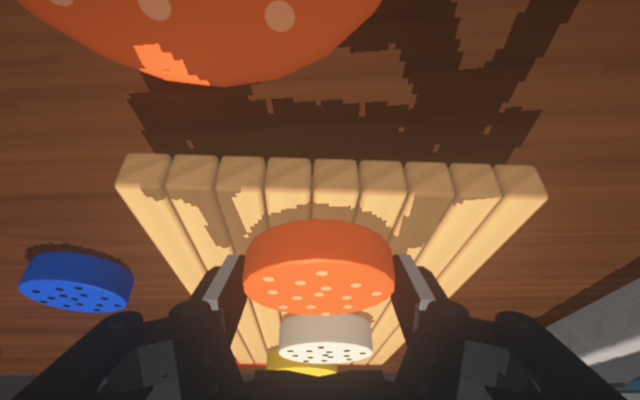

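Emit:
{"op": "move_arm", "data": {"targets": [{"tx":-0.02,"ty":0,"tz":-0.026,"wx":0,"wy":0,"wz":0,"hand":50},{"tx":-0.062,"ty":0,"tz":-0.079,"wx":0,"wy":0,"wz":0,"hand":50},{"tx":-0.08,"ty":0,"tz":-0.1,"wx":0,"wy":0,"wz":0,"hand":50},{"tx":-0.08,"ty":0,"tz":-0.1,"wx":0,"wy":0,"wz":0,"hand":50}]}}

```text
time: 8.85
eef_pos: [0.4522, -0.1627, 0.1477]
ee_rot: [0.065, 2.488, -0.014]
contact_force: [1.0, -0.3, -0.3]
gripper_width: 0.0628
```

```bash
python3 - <<'E'
from h import *
s=r.state();R0=R.from_rotvec(s['ee_rot']).as_matrix()
print(R0.T@(np.array([.4475,-.164,.039])-[.4557,-.1646,.0341]))
B=ori(52,'h',1); plan([.50,-.02,.22],B)
plan([.50,.1456,.20],B)
cv2.imwrite('pics/w13.png',eyes.snapshot('wrist'))
cv2.imwrite('pics/s13.png',eyes.snapshot('scene')[100:300,200:520])
E
```

```text
[ 0.00355802  0.00021666 -0.00888277]
t 8.85 p [ 0.4522 -0.1627  0.1477] d [0.0478 0.1427 0.0723] rot [ 0.2 -0.6 -0.3] n 4 w 0.0628 F [ 1.  -0.3 -0.3]
{"tx":-0.063,"ty":0.121,"tz":-0.027,"wx":0.001,"wy":-0.002,"wz":-0.001}
{"tx":-0.063,"ty":0.121,"tz":-0.027,"wx":0.001,"wy":-0.002,"wz":-0.001}
{"tx":-0.063,"ty":0.121,"tz":-0.027,"wx":0.001,"wy":-0.002,"wz":-0.001}
{"tx":-0.064,"ty":0.121,"tz":-0.027,"wx":0.001,"wy":-0.002,"wz":-0.001}
t 8.85 p [ 0.4522 -0.1627  0.1477] d [0.0478 0.3083 0.0523] rot [ 0.2 -0.6 -0.3] n 7 w 0.0628 F [ 1.  -0.3 -0.3]
{"tx":-0.027,"ty":0.148,"tz":-0.010,"wx":0.000,"wy":-0.001,"wz":-0.000}
{"tx":-0.027,"ty":0.148,"tz":-0.010,"wx":0.000,"wy":-0.001,"wz":-0.000}
{"tx":-0.027,"ty":0.148,"tz":-0.010,"wx":0.000,"wy":-0.001,"wz":-0.000}
{"tx":-0.027,"ty":0.148,"tz":-0.010,"wx":0.000,"wy":-0.001,"wz":-0.000}
{"tx":-0.027,"ty":0.148,"tz":-0.010,"wx":0.000,"wy":-0.001,"wz":-0.000}
{"tx":-0.027,"ty":0.148,"tz":-0.010,"wx":0.000,"wy":-0.001,"wz":-0.000}
{"tx":-0.027,"ty":0.148,"tz":-0.010,"wx":0.000,"wy":-0.001,"wz":-0.000}
```

View pics/w13.png

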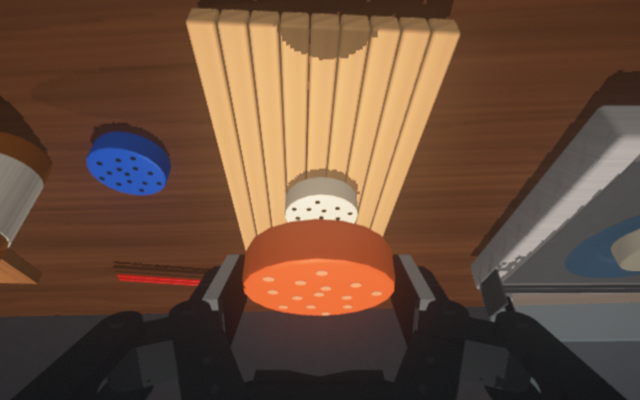

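View pics/s13.png

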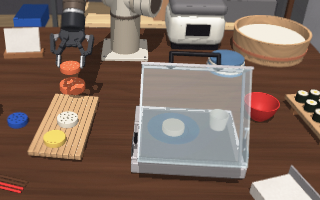

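```bash
python3 - <<'E'
from h import *
np.set_printoptions(precision=4,suppress=True)
c=eyes.calibration('wrist');im=cv2.imread('pics/w13.png');s=r.state()
m=cv2.morphologyEx(orange(im).astype(np.uint8),cv2.MORPH_CLOSE,np.ones((9,9)))
H,S,V=[a.astype(int) for a in cv2.split(cv2.cvtColor(im,cv2.COLOR_BGR2HSV))]
m=((H<16)&(S>140)&(V>90)).astype(np.uint8)
b=max(blobs(m,1000),key=lambda q:q[1][4]);print(b)
x,y,w,h,_=b[1]
ztop=s['eef_pos'][2]+.0139
P=onz(c,[(x+w/2-.5,y+h-.5),(x-.5,b[0][1]),(x+w-.5,b[0][1])],ztop);print(P, 'tcp',s['eef_pos'],s['ee_rot'])
print('off from tcp: far rim-32 ',P[0]-[.032,0,0]-s['eef_pos'])
print(proj(c,[s['eef_pos']]))
E
```

```text
(array([341.6, 196.7]), array([   17,    17,   575,   299, 46953], dtype=int32))
[[ 0.4794 -0.1732  0.1665]
 [ 0.3787 -0.2382  0.1665]
 [ 0.3862 -0.0918  0.1665]] tcp [ 0.4559 -0.1646  0.1526] [ 0.0621  2.478  -0.0201]
off from tcp: far rim-32  [-0.0085 -0.0085  0.0139]
[[319.3205 267.7975]]
```

```bash
python3 - <<'E'
from h import *
B=ori(52,'h',1); plan([.54,.1458,.18],B)
E
```

```text
t 8.95 p [ 0.4559 -0.1646  0.1526] d [0.0841 0.3104 0.0274] rot [ 0.  -0.  -0.1] n 7 w 0.0622 F [-0.1 -0.5 -0.1]
{"tx":-0.034,"ty":0.150,"tz":0.010,"wx":0.000,"wy":-0.000,"wz":-0.000}
{"tx":-0.034,"ty":0.150,"tz":0.010,"wx":0.000,"wy":-0.000,"wz":-0.000}
{"tx":-0.034,"ty":0.150,"tz":0.010,"wx":0.000,"wy":-0.000,"wz":-0.000}
{"tx":-0.034,"ty":0.150,"tz":0.010,"wx":0.000,"wy":-0.000,"wz":-0.000}
{"tx":-0.034,"ty":0.150,"tz":0.010,"wx":0.000,"wy":-0.000,"wz":-0.000}
{"tx":-0.034,"ty":0.150,"tz":0.010,"wx":0.000,"wy":-0.000,"wz":-0.000}
{"tx":-0.034,"ty":0.150,"tz":0.010,"wx":0.000,"wy":-0.000,"wz":-0.000}
```

Emit:
{"op": "move_arm", "data": {"targets": [{"tx":-0.034,"ty":0.08,"tz":0.01,"wx":0,"wy":0,"wz":0,"hand":50},{"tx":-0.034,"ty":0.11,"tz":0.01,"wx":0,"wy":0,"wz":0,"hand":50},{"tx":-0.034,"ty":0.13,"tz":0.01,"wx":0,"wy":0,"wz":0,"hand":50},{"tx":-0.034,"ty":0.13,"tz":0.01,"wx":0,"wy":0,"wz":0,"hand":50},{"tx":-0.034,"ty":0.13,"tz":0.01,"wx":0,"wy":0,"wz":0,"hand":50},{"tx":-0.034,"ty":0.13,"tz":0.01,"wx":0,"wy":0,"wz":0,"hand":50},{"tx":-0.02,"ty":0.12,"tz":0,"wx":0,"wy":0,"wz":0,"hand":50},{"tx":-0.01,"ty":0.09,"tz":0,"wx":0,"wy":0,"wz":0,"hand":50},{"tx":0,"ty":0,"tz":0,"wx":0,"wy":0,"wz":0,"hand":50}]}}

```text
time: 10.07
eef_pos: [0.533, 0.1148, 0.1707]
ee_rot: [0.065, 2.493, -0.026]
contact_force: [-0.1, -1.2, -0.7]
gripper_width: 0.0626
```

```bash
python3 - <<'E'
from h import *
c=eyes.calibration('wrist');s=r.state();print(s['qpos'])
B=ori(52,'h',1); plan([.54,.1458,.18],B)
cv2.imwrite('pics/w14.png',eyes.snapshot('wrist'))
print(proj(c,[(.6116,.1458,.071)]))
E
```

```text
[ 0.34369384  0.00621883 -0.66847453  0.28704541 -0.23799978  0.32109434]
t 10.07 p [0.533  0.1148 0.1707] d [0.007  0.031  0.0093] rot [-0.3 -0.9 -0.1] n 1 w 0.0626 F [-0.1 -1.2 -0.7]
{"tx":-0.033,"ty":0.104,"tz":-0.014,"wx":-0.003,"wy":-0.009,"wz":-0.001}
[[363.80085127 194.42119704]]
```

View pics/w14.png

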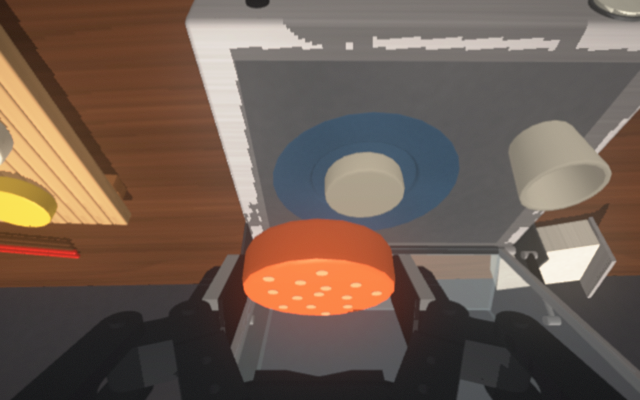

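```bash
python3 - <<'E'
from h import *
np.set_printoptions(precision=4,suppress=True)
c=eyes.calibration('wrist');im=cv2.imread('pics/w14.png')
H,S,V=[a.astype(int) for a in cv2.split(cv2.cvtColor(im,cv2.COLOR_BGR2HSV))]
m=((H>10)&(H<32)&(S<120)&(V>120)); m[:,:300]=0;m[:,430:]=0;m[:140]=0;m[225:]=0
b=max(blobs(m,500),key=lambda q:q[1][4]);print(b); x,y,w,h,_=b[1]
P=onz(c,[(x+w/2-.5,y+h-.5),(x-.5,187),(x+w-.5,187)],.071);print(P)
m=((H>95)&(H<120)&(S>90)); m[230:]=0
b=max(blobs(m,500),key=lambda q:q[1][4]);print(b); x,y,w,h,_=b[1]
print('plate L/R, near',onz(c,[(x-.5,168),(x+w-.5,168),(367,y-.5)],.059))
B=ori(52,'h',1); T=np.array([.6117,.1458,.080])+HX*.0083+[0,0,-.0049]; print(T)
plan(T-B[:,2]*.07,B); plan(T+[0,0,.012],B)
E
```

```text
(array([363.7, 184.6]), array([ 325,  152,   80,   66, 4254], dtype=int32))
[[0.6431 0.1466 0.071 ]
 [0.599  0.1138 0.071 ]
 [0.6021 0.1751 0.071 ]]
(array([391.6, 148.1]), array([ 289,  113,  169,   98, 6984], dtype=int32))
plate L/R, near [[0.5893 0.0866 0.059 ]
 [0.5959 0.2162 0.059 ]
 [0.5385 0.1438 0.059 ]]
[0.62   0.1454 0.0751]
t 10.12 p [0.5323 0.1136 0.1701] d [ 0.0446  0.0339 -0.0399] rot [-0.4 -0.9 -0.1] n 2 w 0.0625 F [-0.8 -0.5 -1.3]
{"tx":-0.017,"ty":0.061,"tz":0.096,"wx":-0.002,"wy":-0.005,"wz":-0.001}
{"tx":-0.016,"ty":0.060,"tz":0.096,"wx":-0.002,"wy":-0.005,"wz":-0.001}
t 10.12 p [0.5323 0.1136 0.1701] d [ 0.0876  0.0318 -0.083 ] rot [-0.4 -0.9 -0.1] n 3 w 0.0625 F [-0.8 -0.5 -1.3]
{"tx":-0.021,"ty":0.041,"tz":0.131,"wx":-0.001,"wy":-0.003,"wz":-0.001}
{"tx":-0.020,"ty":0.041,"tz":0.131,"wx":-0.001,"wy":-0.003,"wz":-0.001}
{"tx":-0.019,"ty":0.040,"tz":0.131,"wx":-0.001,"wy":-0.003,"wz":-0.001}
```

Emit:
{"op": "move_arm", "data": {"targets": [{"tx":-0.02,"ty":0.04,"tz":0.1,"wx":-0.001,"wy":-0.004,"wz":0,"hand":50},{"tx":-0.02,"ty":0.04,"tz":0.1,"wx":-0.001,"wy":-0.004,"wz":0,"hand":50},{"tx":-0.01,"ty":0.02,"tz":0.08,"wx":0,"wy":-0.002,"wz":0,"hand":50},{"tx":0,"ty":0,"tz":0,"wx":0,"wy":0,"wz":0,"hand":50}]}}

```text
time: 10.62
eef_pos: [0.5955, 0.1343, 0.1071]
ee_rot: [0.071, 2.483, -0.031]
contact_force: [-1.0, 0.5, -0.2]
gripper_width: 0.0627
```

```bash
python3 - <<'E'
from h import *
B=ori(52,'h',1); T=np.array([.6196,.1449,.0751]); plan(T+[0,0,.012],B)
cv2.imwrite('pics/w15.png',eyes.snapshot('wrist'))
E
```

```text
t 10.62 p [0.5955 0.1343 0.1071] d [ 0.0241  0.0106 -0.02  ] rot [-0.6 -0.3 -0.3] n 1 w 0.0627 F [-1.   0.5 -0.2]
{"tx":-0.021,"ty":0.040,"tz":0.100,"wx":-0.006,"wy":-0.003,"wz":-0.003}
```

View pics/w15.png

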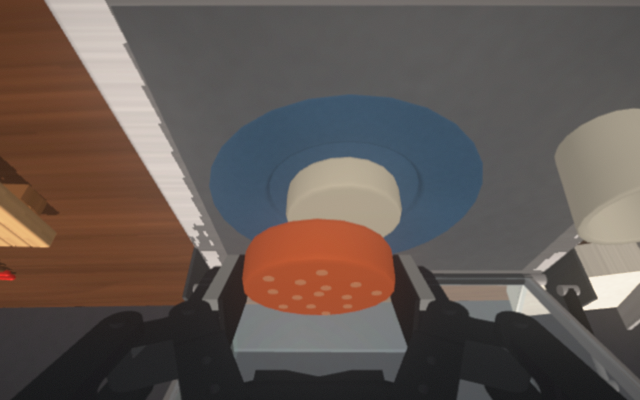

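Emit:
{"op": "move_arm", "data": {"targets": [{"tx":-0.012,"ty":0.025,"tz":0.055,"wx":-0.004,"wy":-0.003,"wz":-0.003,"hand":50},{"tx":-0.012,"ty":0.02,"tz":0.05,"wx":-0.002,"wy":0,"wz":0,"hand":50},{"tx":0,"ty":0,"tz":0,"wx":0,"wy":0,"wz":0,"hand":50},{"tx":0,"ty":0,"tz":0,"wx":0,"wy":0,"wz":0,"hand":50}]}}

```text
time: 11.18
eef_pos: [0.6202, 0.1434, 0.0884]
ee_rot: [0.065, 2.477, -0.023]
contact_force: [0.1, -0.2, -0.5]
gripper_width: 0.0625
```

```bash
python3 - <<'E'
from h import *
B=ori(52,'h',1); T=np.array([.6196,.1449,.0751]); plan(T+[0,0,.012],B);plan(T+[0,0,.004],B)
c=eyes.calibration('wrist')
cv2.imwrite('pics/w16.png',eyes.snapshot('wrist'))
for y in (.1449,):
  print(proj(c,[(.6113,.1453-.032,.071),(.6113,.1453+.032,.071)]))
E
```

```text
t 11.18 p [0.6202 0.1434 0.0884] d [-0.0006  0.0015 -0.0013] rot [-0.2  0.  -0.2] n 1 w 0.0625 F [ 0.1 -0.2 -0.5]
{"tx":0.004,"ty":0.005,"tz":0.002,"wx":-0.002,"wy":0.000,"wz":-0.002}
t 11.18 p [0.6202 0.1434 0.0884] d [-0.0006  0.0015 -0.0093] rot [-0.2  0.  -0.2] n 1 w 0.0625 F [ 0.1 -0.2 -0.5]
{"tx":0.021,"ty":0.005,"tz":0.023,"wx":-0.002,"wy":0.000,"wz":-0.002}
[[252.73461103 226.10440215]
 [393.1443568  222.30297913]]
```

View pics/w16.png

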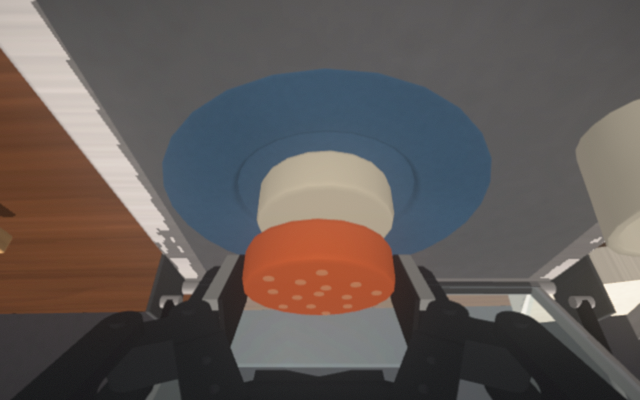

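Emit:
{"op": "move_arm", "data": {"targets": [{"tx":0.012,"ty":0.008,"tz":0.014,"wx":-0.002,"wy":0,"wz":-0.002,"hand":50},{"tx":0.008,"ty":0,"tz":0.01,"wx":0,"wy":0,"wz":0,"hand":50},{"tx":0.002,"ty":0,"tz":0.002,"wx":0,"wy":0,"wz":0,"hand":50},{"tx":0,"ty":0,"tz":0,"wx":0,"wy":0,"wz":0,"hand":50}]}}

```text
time: 11.72
eef_pos: [0.6194, 0.1462, 0.0783]
ee_rot: [0.059, 2.477, -0.02]
contact_force: [0.4, -0.2, -1.1]
gripper_width: 0.0626
```

```bash
python3 - <<'E'
from h import *
B=ori(52,'h',1); T=np.array([.6196,.1459,.0751]); plan(T,B)
c=eyes.calibration('wrist')
cv2.imwrite('pics/w17.png',eyes.snapshot('wrist'))
print(proj(c,[(.6113,.1453-.032,.071),(.6113,.1453+.032,.071)]))
E
```

```text
t 11.72 p [0.6194 0.1462 0.0783] d [ 0.0002 -0.0003 -0.0032] rot [0.1 0.1 0.1] n 1 w 0.0626 F [ 0.4 -0.2 -1.1]
{"tx":0.006,"ty":-0.001,"tz":0.009,"wx":0.001,"wy":0.001,"wz":0.001}
[[244.58524393 246.52241878]
 [389.55521884 243.22712963]]
```

View pics/w17.png

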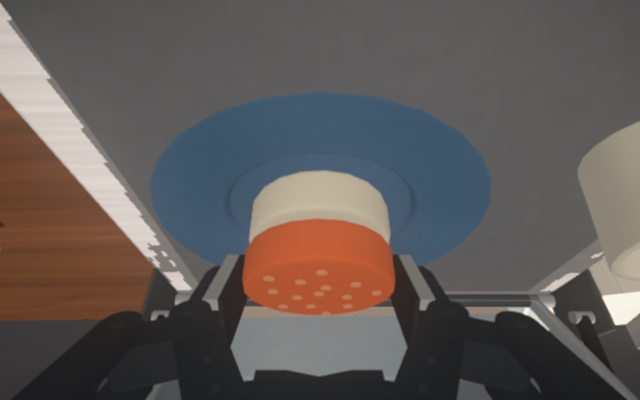

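Emit:
{"op": "move_arm", "data": {"targets": [{"tx":0.004,"ty":0,"tz":0.006,"wx":0,"wy":0,"wz":0,"hand":50},{"tx":0,"ty":0,"tz":0,"wx":0,"wy":0,"wz":0,"hand":50}]}}

```text
time: 12.02
eef_pos: [0.6197, 0.1462, 0.0761]
ee_rot: [0.059, 2.476, -0.02]
contact_force: [0.1, 1.0, -0.3]
gripper_width: 0.0623
```

Emit:
{"op": "move_arm", "data": {"targets": [{"tx":0.002,"ty":0,"tz":0.003,"wx":0,"wy":0,"wz":0,"hand":50},{"tx":0,"ty":0,"tz":0,"wx":0,"wy":0,"wz":0,"hand":50}]}}

```text
time: 12.28
eef_pos: [0.62, 0.1462, 0.0752]
ee_rot: [0.059, 2.476, -0.02]
contact_force: [-1.5, -0.2, -1.3]
gripper_width: 0.0625
```

Emit:
{"op": "move_arm", "data": {"targets": [{"tx":0.002,"ty":0,"tz":0.003,"wx":0,"wy":0,"wz":0,"hand":50},{"tx":0,"ty":0,"tz":0,"wx":0,"wy":0,"wz":0,"hand":50}]}}

```text
time: 12.52
eef_pos: [0.6209, 0.1464, 0.0752]
ee_rot: [0.06, 2.474, -0.019]
contact_force: [-1.3, 0.9, 0.2]
gripper_width: 0.0619
```

```bash
python3 - <<'E'
from h import *
print(r.state()['contact_force'],r.state()['eef_pos'])
cv2.imwrite('pics/w18.png',eyes.snapshot('wrist'))
print(r.state()['contact_force'])
E
```

```text
[-1.26393056  0.90204408  0.1880829 ] [0.62092911 0.14639903 0.07517205]
[-0.4663778  -0.69435141 -0.08547845]
```

View pics/w18.png

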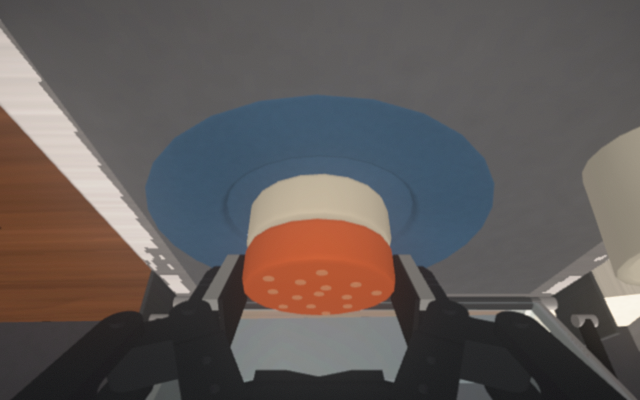

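The descent stopped at the predicted contact height (0.0752), so I'm releasing.

Emit:
{"op": "move_arm", "data": {"targets": [{"tx":0,"ty":0,"tz":0,"wx":0,"wy":0,"wz":0,"hand":66},{"tx":0,"ty":0,"tz":0,"wx":0,"wy":0,"wz":0,"hand":74},{"tx":0,"ty":0,"tz":0,"wx":0,"wy":0,"wz":0,"hand":76},{"tx":0,"ty":0,"tz":-0.05,"wx":0,"wy":0,"wz":0,"hand":76},{"tx":0,"ty":0,"tz":-0.1,"wx":0,"wy":0,"wz":0,"hand":76},{"tx":0,"ty":0,"tz":-0.15,"wx":0,"wy":0,"wz":0,"hand":80},{"tx":0,"ty":0,"tz":0,"wx":0,"wy":0,"wz":0,"hand":80},{"tx":0,"ty":0,"tz":0,"wx":0,"wy":0,"wz":0,"hand":80}]}}

```text
time: 13.58
eef_pos: [0.5622, 0.149, 0.1491]
ee_rot: [0.06, 2.474, -0.019]
contact_force: [0.0, 0.7, -0.3]
gripper_width: 0.0802
```

```bash
python3 - <<'E'
from h import *
c=eyes.calibration('wrist')
im=eyes.snapshot('wrist');cv2.imwrite('pics/w19.png',im)
b=max(blobs(cv2.morphologyEx(orange(im).astype(np.uint8),cv2.MORPH_CLOSE,np.ones((5,5))),200),key=lambda q:q[1][4]);print(b)
print(proj(c,[(.6113,.1453,.071),(.6113,.1453,.089),(.6433,.1453,.089)]))
B=ori(52,'h',1);plan([.5593+.0078-.062,-.1665,.034+.085],B)
E
```

```text
(array([317.1, 185.3]), array([292, 176,  50,  18, 375], dtype=int32))
[[316.95230454 192.71527037]
 [316.91742178 214.64331915]
 [319.16663499 238.21240792]]
t 13.62 p [0.5624 0.149  0.149 ] d [-0.0573 -0.3155 -0.03  ] rot [ 0.1  0.2 -0. ] n 7 w 0.0803 F [ 0.1 -0.2  0.4]
{"tx":0.024,"ty":-0.151,"tz":-0.001,"wx":0.000,"wy":0.000,"wz":-0.000}
{"tx":0.024,"ty":-0.151,"tz":-0.001,"wx":0.000,"wy":0.000,"wz":-0.000}
{"tx":0.024,"ty":-0.151,"tz":-0.001,"wx":0.000,"wy":0.000,"wz":-0.000}
{"tx":0.024,"ty":-0.151,"tz":-0.001,"wx":0.000,"wy":0.000,"wz":-0.000}
{"tx":0.024,"ty":-0.151,"tz":-0.001,"wx":0.000,"wy":0.000,"wz":-0.000}
{"tx":0.024,"ty":-0.151,"tz":-0.001,"wx":0.000,"wy":0.000,"wz":-0.000}
{"tx":0.024,"ty":-0.151,"tz":-0.001,"wx":0.000,"wy":0.000,"wz":-0.000}
```

View pics/w19.png

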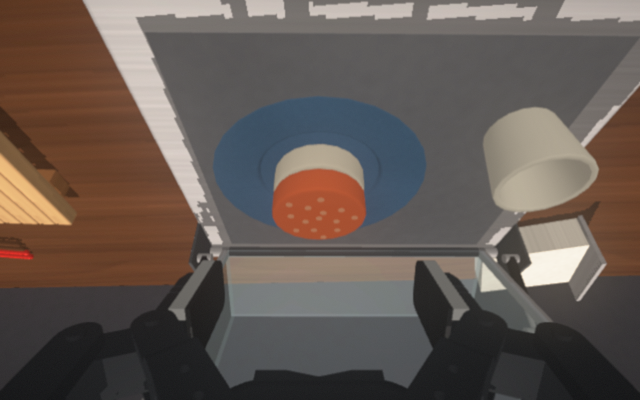

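Emit:
{"op": "move_arm", "data": {"targets": [{"tx":0.02,"ty":-0.12,"tz":-0.01,"wx":0,"wy":0,"wz":0,"hand":80},{"tx":0.024,"ty":-0.15,"tz":0,"wx":0,"wy":0,"wz":0,"hand":80},{"tx":0.024,"ty":-0.15,"tz":0,"wx":0,"wy":0,"wz":0,"hand":80},{"tx":0.024,"ty":-0.15,"tz":0,"wx":0,"wy":0,"wz":0,"hand":80},{"tx":0.024,"ty":-0.15,"tz":0,"wx":0,"wy":0,"wz":0,"hand":80},{"tx":0.024,"ty":-0.15,"tz":0,"wx":0,"wy":0,"wz":0,"hand":80},{"tx":0.02,"ty":-0.15,"tz":0,"wx":0,"wy":0,"wz":0,"hand":80},{"tx":0,"ty":-0.06,"tz":0,"wx":0,"wy":0,"wz":0,"hand":80},{"tx":0,"ty":0,"tz":0,"wx":0,"wy":0,"wz":0,"hand":80}]}}

```text
time: 14.75
eef_pos: [0.5063, -0.1837, 0.1117]
ee_rot: [0.064, 2.484, -0.017]
contact_force: [0.6, 0.9, -0.7]
gripper_width: 0.0804
```

```bash
python3 - <<'E'
from h import *
c=eyes.calibration('wrist');print(r.state()['qpos'])
im=eyes.snapshot('wrist');cv2.imwrite('pics/w20.png',im)
P=np.array([.5593,-.1647,.05])
print(proj(c,[P,P+[.032,0,0],P-[0,.032,0],P+[0,.032,0]]).round(1))
B=ori(52,'h',1);plan([.5593+.0078-.062,-.1655,.034+.085],B)
E
```

```text
[-0.49935672  0.10502128 -0.77232438  0.08736461  0.27070112 -0.36271365]
[[351.1 215.8]
 [350.  239.4]
 [303.5 217.3]
 [399.1 214.4]]
t 14.8 p [ 0.5061 -0.1828  0.1115] d [-0.001   0.0173  0.0075] rot [ 0.2 -0.4 -0.1] n 1 w 0.0802 F [-0.8  0.4 -1.2]
{"tx":-0.010,"ty":0.057,"tz":-0.023,"wx":0.002,"wy":-0.004,"wz":-0.002}
```

View pics/w20.png

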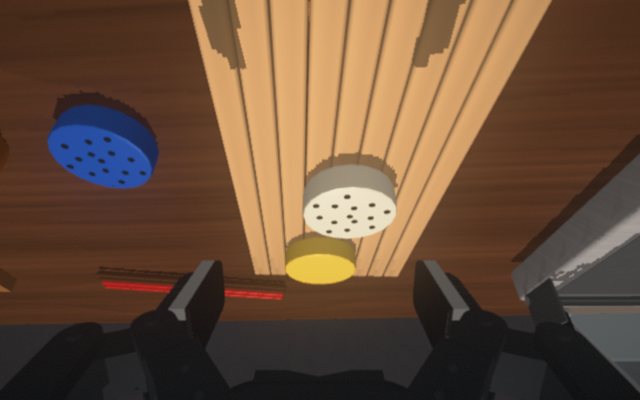

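```bash
python3 - <<'E'
from h import *
B=ori(52,'h',1);plan([.566,-.1655,.034],B,3)
E
```

```text
t 14.8 p [ 0.5061 -0.1828  0.1115] d [ 0.0599  0.0173 -0.0775] rot [ 0.2 -0.4 -0.1] n 3 w 0.0802 F [-0.8  0.4 -1.2]
{"tx":0.001,"ty":0.022,"tz":0.108,"wx":0.001,"wy":-0.001,"wz":-0.001}
{"tx":0.001,"ty":0.022,"tz":0.108,"wx":0.001,"wy":-0.001,"wz":-0.001}
{"tx":0.001,"ty":0.022,"tz":0.108,"wx":0.001,"wy":-0.001,"wz":-0.001}
```

Emit:
{"op": "move_arm", "data": {"targets": [{"tx":0,"ty":0.045,"tz":0.07,"wx":0.001,"wy":-0.002,"wz":0,"hand":82},{"tx":0,"ty":0.018,"tz":0.1,"wx":0.001,"wy":-0.001,"wz":0,"hand":82},{"tx":0,"ty":0,"tz":0.05,"wx":0,"wy":0,"wz":0,"hand":80},{"tx":0,"ty":0,"tz":0,"wx":0,"wy":0,"wz":0,"hand":80}]}}

```text
time: 15.3
eef_pos: [0.5483, -0.161, 0.0563]
ee_rot: [0.059, 2.482, -0.016]
contact_force: [0.0, 0.7, 0.8]
gripper_width: 0.08
```

```bash
python3 - <<'E'
from h import *
B=ori(52,'h',1);plan([.566,-.1655,.034],B)
im=eyes.snapshot('wrist');cv2.imwrite('pics/w21.png',im)
E
```

```text
t 15.3 p [ 0.5483 -0.161   0.0563] d [ 0.0177 -0.0045 -0.0223] rot [ 0.2 -0.3  0. ] n 1 w 0.08 F [0.  0.7 0.8]
{"tx":-0.002,"ty":-0.012,"tz":0.095,"wx":0.002,"wy":-0.003,"wz":0.000}
```

View pics/w21.png

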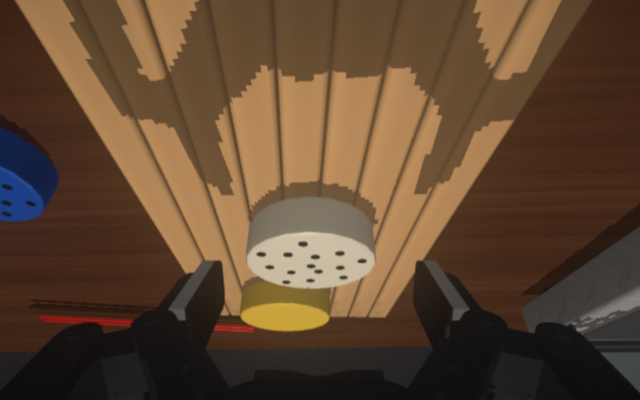

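Emit:
{"op": "move_arm", "data": {"targets": [{"tx":-0.001,"ty":-0.012,"tz":0.05,"wx":0.002,"wy":-0.003,"wz":0,"hand":80},{"tx":0,"ty":-0.003,"tz":0.04,"wx":0,"wy":0,"wz":0,"hand":80},{"tx":0,"ty":0,"tz":0,"wx":0,"wy":0,"wz":0,"hand":80},{"tx":0,"ty":0,"tz":0,"wx":0,"wy":0,"wz":0,"hand":80}]}}

```text
time: 15.85
eef_pos: [0.565, -0.1652, 0.0367]
ee_rot: [0.058, 2.476, -0.02]
contact_force: [-0.3, -0.1, 0.2]
gripper_width: 0.08
```

```bash
python3 - <<'E'
from h import *
B=ori(52,'h',1);plan([.566,-.1655,.034],B)
im=eyes.snapshot('wrist');cv2.imwrite('pics/w22.png',im)
E
```

```text
t 15.85 p [ 0.565  -0.1652  0.0367] d [ 0.001  -0.0003 -0.0027] rot [0.1 0.1 0.1] n 1 w 0.08 F [-0.3 -0.1  0.2]
{"tx":0.003,"ty":-0.001,"tz":0.009,"wx":0.001,"wy":0.001,"wz":0.001}
```

View pics/w22.png

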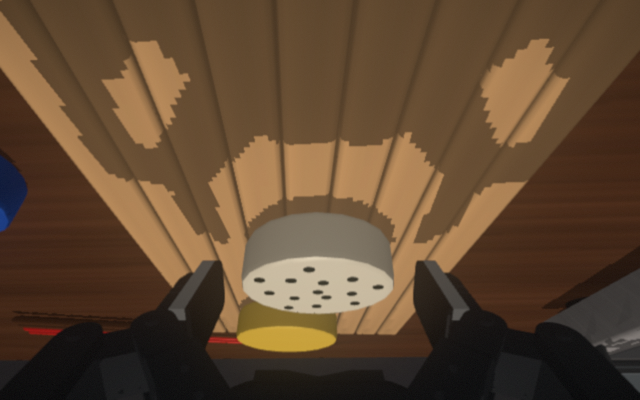

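Centred (column 318 against 319). I'll lower 2.7 mm and close.

Emit:
{"op": "move_arm", "data": {"squeeze": 30, "targets": [{"tx":0.003,"ty":-0.001,"tz":0.009,"wx":0,"wy":0.001,"wz":0.001,"hand":80},{"tx":0,"ty":0,"tz":0,"wx":0,"wy":0,"wz":0,"hand":70},{"tx":0,"ty":0,"tz":0,"wx":0,"wy":0,"wz":0,"hand":60},{"tx":0,"ty":0,"tz":0,"wx":0,"wy":0,"wz":0,"hand":50},{"tx":0,"ty":0,"tz":0,"wx":0,"wy":0,"wz":0,"hand":50}]}}

```text
time: 16.52
eef_pos: [0.5662, -0.1659, 0.0352]
ee_rot: [0.06, 2.476, -0.02]
contact_force: [-0.1, -0.3, 0.5]
gripper_width: 0.0627
```

Emit:
{"op": "move_arm", "data": {"targets": [{"tx":-0.02,"ty":0,"tz":-0.026,"wx":0,"wy":0,"wz":0,"hand":50},{"tx":-0.062,"ty":0,"tz":-0.079,"wx":0,"wy":0,"wz":0,"hand":50},{"tx":-0.08,"ty":0,"tz":-0.1,"wx":0,"wy":0,"wz":0,"hand":50},{"tx":-0.06,"ty":0,"tz":-0.09,"wx":0,"wy":0,"wz":0,"hand":50},{"tx":0,"ty":0,"tz":0,"wx":0,"wy":0,"wz":0,"hand":50}]}}

```text
time: 17.15
eef_pos: [0.5629, -0.1655, 0.1499]
ee_rot: [0.061, 2.478, -0.019]
contact_force: [0.3, -1.1, -1.3]
gripper_width: 0.0631
```

```bash
python3 - <<'E'
from h import *
B=ori(52,'h',1);plan([.545,.1464,.19],B)
c=eyes.calibration('wrist');s=r.state()
im=eyes.snapshot('wrist');cv2.imwrite('pics/w23.png',im)
E
```

```text
t 17.15 p [ 0.5629 -0.1655  0.1499] d [-0.0179  0.3119  0.0401] rot [ 0.1 -0.  -0. ] n 7 w 0.0631 F [ 0.3 -1.1 -1.3]
{"tx":0.001,"ty":0.148,"tz":-0.025,"wx":0.000,"wy":-0.000,"wz":-0.000}
{"tx":0.001,"ty":0.148,"tz":-0.025,"wx":0.000,"wy":-0.000,"wz":-0.000}
{"tx":0.001,"ty":0.148,"tz":-0.025,"wx":0.000,"wy":-0.000,"wz":-0.000}
{"tx":0.001,"ty":0.148,"tz":-0.025,"wx":0.000,"wy":-0.000,"wz":-0.000}
{"tx":0.001,"ty":0.148,"tz":-0.025,"wx":0.000,"wy":-0.000,"wz":-0.000}
{"tx":0.001,"ty":0.148,"tz":-0.025,"wx":0.000,"wy":-0.000,"wz":-0.000}
{"tx":0.001,"ty":0.148,"tz":-0.025,"wx":0.000,"wy":-0.000,"wz":-0.000}
```

View pics/w23.png

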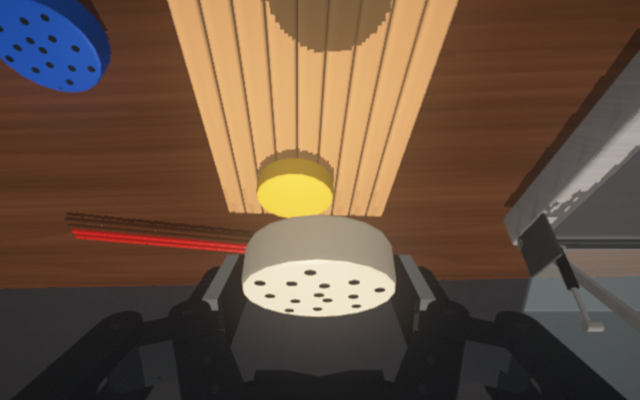

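```bash
python3 - <<'E'
from h import *
np.set_printoptions(precision=4,suppress=True)
c=eyes.calibration('wrist');s=r.state();p=s['eef_pos'];print(p)
im=cv2.imread('pics/w23.png');H,S,V=[a.astype(int) for a in cv2.split(cv2.cvtColor(im,cv2.COLOR_BGR2HSV))]
m=(V>140)&(S<90); m[:,:235]=0;m[:,400:]=0;m[:215]=0;m[330:]=0
b=max(blobs(m,500),key=lambda q:q[1][4]);print(b);x,y,w,h,_=b[1]
P=onz(c,[(319,y+h-.5),(x-.5,277),(x+w-.5,277)],p[2]+.0148);print(P-p)
B=ori(52,'h',1);plan([.53,.1464,.19],B)
E
```

```text
[ 0.5617 -0.1651  0.1478]
(array([318.3, 266.2]), array([  242,   215,   154,   102, 12497], dtype=int32))
[[ 0.0222 -0.0012  0.0148]
 [-0.0258 -0.0274  0.0148]
 [-0.0227  0.0291  0.0148]]
t 17.2 p [ 0.5617 -0.1651  0.1478] d [-0.0317  0.3115  0.0422] rot [ 0.1 -0.2 -0.1] n 7 w 0.0625 F [-0.6 -0.1 -0.8]
{"tx":0.006,"ty":0.147,"tz":-0.029,"wx":0.000,"wy":-0.000,"wz":-0.000}
{"tx":0.005,"ty":0.147,"tz":-0.029,"wx":0.000,"wy":-0.000,"wz":-0.000}
{"tx":0.005,"ty":0.147,"tz":-0.029,"wx":0.000,"wy":-0.000,"wz":-0.000}
{"tx":0.005,"ty":0.147,"tz":-0.029,"wx":0.000,"wy":-0.000,"wz":-0.000}
{"tx":0.005,"ty":0.147,"tz":-0.029,"wx":0.000,"wy":-0.000,"wz":-0.000}
{"tx":0.005,"ty":0.147,"tz":-0.030,"wx":0.000,"wy":-0.000,"wz":-0.000}
{"tx":0.005,"ty":0.147,"tz":-0.030,"wx":0.000,"wy":-0.000,"wz":-0.000}
```

Emit:
{"op": "move_arm", "data": {"targets": [{"tx":0.01,"ty":0.08,"tz":-0.05,"wx":0,"wy":0,"wz":0,"hand":50},{"tx":0.01,"ty":0.12,"tz":-0.05,"wx":0,"wy":0,"wz":0,"hand":50},{"tx":0.006,"ty":0.14,"tz":-0.03,"wx":0,"wy":0,"wz":0,"hand":50},{"tx":0.006,"ty":0.14,"tz":-0.03,"wx":0,"wy":0,"wz":0,"hand":50},{"tx":0.004,"ty":0.14,"tz":-0.03,"wx":0,"wy":0,"wz":0,"hand":50},{"tx":0.004,"ty":0.14,"tz":-0.01,"wx":0,"wy":0,"wz":0,"hand":50},{"tx":0,"ty":0.14,"tz":0,"wx":0,"wy":0,"wz":0,"hand":50},{"tx":0,"ty":0.13,"tz":0,"wx":0,"wy":0,"wz":0,"hand":50},{"tx":0,"ty":0.06,"tz":0,"wx":0,"wy":0,"wz":0,"hand":50},{"tx":0,"ty":0,"tz":0,"wx":0,"wy":0,"wz":0,"hand":50}]}}

```text
time: 18.45
eef_pos: [0.5198, 0.172, 0.1704]
ee_rot: [0.062, 2.512, -0.024]
contact_force: [-1.0, 0.3, -0.5]
gripper_width: 0.063
```

```bash
python3 - <<'E'
from h import *
np.set_printoptions(precision=4,suppress=True)
c=eyes.calibration('wrist')
im=eyes.snapshot('wrist');cv2.imwrite('pics/w24.png',im)
print(proj(c,[(.6118,.1462,.089),(.6438,.1462,.089)]))
B=ori(52,'h',1);T=np.array([.6216,.1462,.0942]);plan(T+[0,0,.014],B)
E
```

```text
[[292.83   227.879 ]
 [296.8306 247.8114]]
t 18.5 p [0.5195 0.1711 0.1701] d [ 0.1021 -0.0249 -0.0619] rot [-0.2 -2.  -0. ] n 3 w 0.0621 F [ 0.3 -0.1 -1.3]
{"tx":-0.052,"ty":-0.022,"tz":0.123,"wx":-0.001,"wy":-0.007,"wz":-0.000}
{"tx":-0.051,"ty":-0.022,"tz":0.124,"wx":-0.001,"wy":-0.007,"wz":-0.000}
{"tx":-0.050,"ty":-0.022,"tz":0.124,"wx":-0.001,"wy":-0.007,"wz":-0.000}
```

View pics/w24.png

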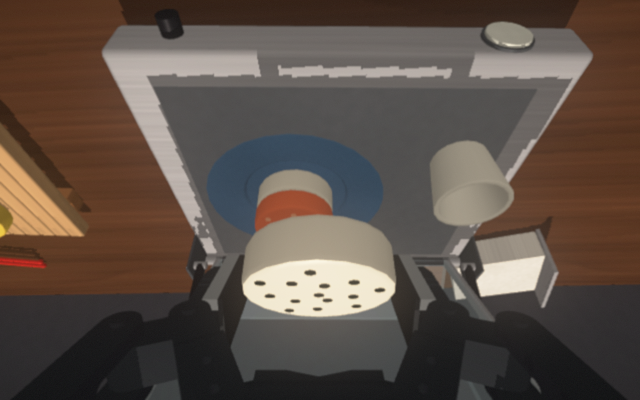

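Emit:
{"op": "move_arm", "data": {"targets": [{"tx":-0.06,"ty":-0.022,"tz":0.1,"wx":0,"wy":-0.009,"wz":0,"hand":50},{"tx":-0.055,"ty":-0.022,"tz":0.11,"wx":0,"wy":-0.007,"wz":0,"hand":50},{"tx":-0.03,"ty":-0.018,"tz":0.08,"wx":0,"wy":-0.006,"wz":0,"hand":50},{"tx":0,"ty":0,"tz":0,"wx":0,"wy":0,"wz":0,"hand":50}]}}

```text
time: 19.0
eef_pos: [0.6047, 0.1419, 0.1213]
ee_rot: [0.066, 2.483, -0.032]
contact_force: [-0.1, -0.2, -0.3]
gripper_width: 0.0625
```

```bash
python3 - <<'E'
from h import *
B=ori(52,'h',1);T=np.array([.6216,.1462,.0942]);plan(T+[0,0,.010],B)
E
```

```text
t 19.0 p [0.6047 0.1419 0.1213] d [ 0.0169  0.0043 -0.0171] rot [-0.5 -0.3 -0.1] n 1 w 0.0625 F [-0.1 -0.2 -0.3]
{"tx":-0.009,"ty":0.018,"tz":0.079,"wx":-0.006,"wy":-0.003,"wz":-0.001}
```

Emit:
{"op": "move_arm", "data": {"targets": [{"tx":-0.006,"ty":0.012,"tz":0.045,"wx":-0.005,"wy":-0.003,"wz":0,"hand":50},{"tx":-0.002,"ty":0.006,"tz":0.033,"wx":-0.001,"wy":0,"wz":0,"hand":50},{"tx":0,"ty":0,"tz":0,"wx":0,"wy":0,"wz":0,"hand":50},{"tx":0,"ty":0,"tz":0,"wx":0,"wy":0,"wz":0,"hand":50}]}}

```text
time: 19.5
eef_pos: [0.6207, 0.1458, 0.1032]
ee_rot: [0.062, 2.479, -0.02]
contact_force: [0.2, 0.2, 0.5]
gripper_width: 0.0626
```

```bash
python3 - <<'E'
from h import *
B=ori(52,'h',1);T=np.array([.6216,.1462,.0942]);plan(T+[0,0,.002],B)
im=eyes.snapshot('wrist');cv2.imwrite('pics/w25.png',im)
E
```

```text
t 19.5 p [0.6207 0.1458 0.1032] d [ 0.0009  0.0004 -0.007 ] rot [ 0.  -0.1 -0.1] n 1 w 0.0626 F [0.2 0.2 0.5]
{"tx":0.012,"ty":0.001,"tz":0.020,"wx":0.000,"wy":-0.001,"wz":-0.001}
```

View pics/w25.png

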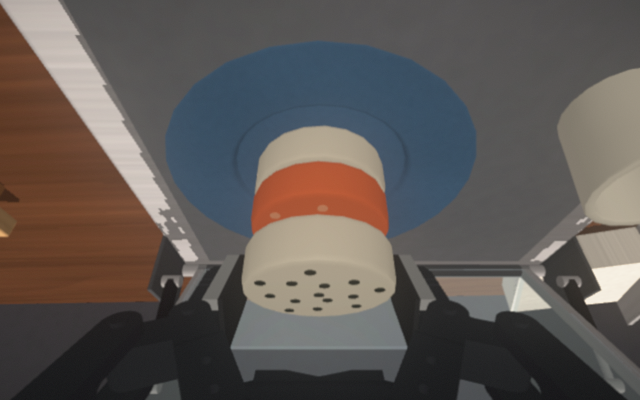

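Emit:
{"op": "move_arm", "data": {"targets": [{"tx":0.007,"ty":0.001,"tz":0.012,"wx":0,"wy":0,"wz":0,"hand":50},{"tx":0.005,"ty":0.001,"tz":0.009,"wx":0,"wy":0,"wz":0,"hand":50},{"tx":0,"ty":0,"tz":0,"wx":0,"wy":0,"wz":0,"hand":50}]}}

```text
time: 19.92
eef_pos: [0.6218, 0.147, 0.0965]
ee_rot: [0.061, 2.478, -0.019]
contact_force: [0.3, 1.2, 0.3]
gripper_width: 0.0626
```

Emit:
{"op": "move_arm", "data": {"targets": [{"tx":0.003,"ty":0,"tz":0.004,"wx":0,"wy":0,"wz":0,"hand":50},{"tx":0,"ty":0,"tz":0,"wx":0,"wy":0,"wz":0,"hand":50}]}}

```text
time: 20.18
eef_pos: [0.6218, 0.1471, 0.0949]
ee_rot: [0.061, 2.478, -0.019]
contact_force: [0.5, -0.5, 0.2]
gripper_width: 0.0624
```

Emit:
{"op": "move_arm", "data": {"targets": [{"tx":0.002,"ty":0,"tz":0.002,"wx":0,"wy":0,"wz":0,"hand":50},{"tx":0,"ty":0,"tz":0,"wx":0,"wy":0,"wz":0,"hand":50}]}}

```text
time: 20.42
eef_pos: [0.6219, 0.1471, 0.0943]
ee_rot: [0.061, 2.478, -0.019]
contact_force: [-0.8, 0.3, -0.0]
gripper_width: 0.0628
```

```bash
python3 - <<'E'
from h import *
print(r.state()['contact_force'],r.state()['eef_pos'])
im=eyes.snapshot('wrist');cv2.imwrite('pics/w26.png',im)
E
```

```text
[-0.76700324  0.34706481 -0.0175001 ] [0.62191725 0.14706714 0.09426573]
```

View pics/w26.png

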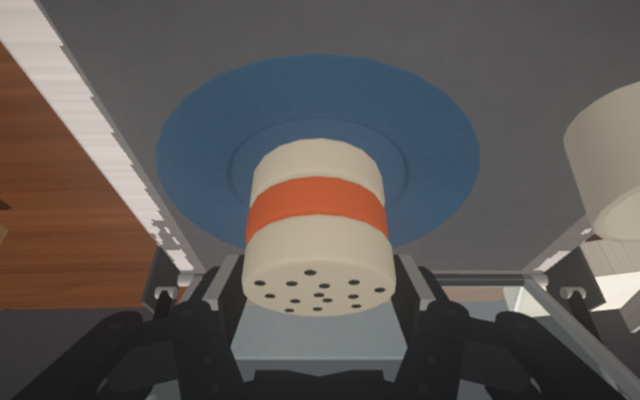

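Emit:
{"op": "move_arm", "data": {"targets": [{"tx":0.002,"ty":-0.002,"tz":0.0025,"wx":0,"wy":0,"wz":0,"hand":50},{"tx":0,"ty":0,"tz":0,"wx":0,"wy":0,"wz":0,"hand":50}]}}

```text
time: 20.72
eef_pos: [0.6225, 0.1468, 0.0943]
ee_rot: [0.061, 2.476, -0.018]
contact_force: [-0.6, 0.6, -0.3]
gripper_width: 0.0625
```

Same contact signature as before: z is blocked at the predicted 0.0943. Releasing and withdrawing.

Emit:
{"op": "move_arm", "data": {"targets": [{"tx":0,"ty":0,"tz":0,"wx":0,"wy":0,"wz":0,"hand":66},{"tx":0,"ty":0,"tz":0,"wx":0,"wy":0,"wz":0,"hand":74},{"tx":0,"ty":0,"tz":0,"wx":0,"wy":0,"wz":0,"hand":76},{"tx":0,"ty":0,"tz":-0.05,"wx":0,"wy":0,"wz":0,"hand":76},{"tx":0,"ty":0,"tz":-0.1,"wx":0,"wy":0,"wz":0,"hand":76},{"tx":0,"ty":0,"tz":-0.15,"wx":0,"wy":0,"wz":0,"hand":70},{"tx":0,"ty":0,"tz":-0.15,"wx":0,"wy":0,"wz":0,"hand":50},{"tx":0,"ty":0,"tz":0,"wx":0,"wy":0,"wz":0,"hand":40}]}}

```text
time: 21.72
eef_pos: [0.5351, 0.1503, 0.2054]
ee_rot: [0.062, 2.476, -0.017]
contact_force: [0.8, -0.4, -0.2]
gripper_width: 0.0399
```

```bash
python3 - <<'E'
from h import *
s=r.state();print(s['qpos'])
cv2.imwrite('pics/w27.png',eyes.snapshot('wrist'))
A=ori(48,'v',-1); b=bar(.96); print(b)
plan(b-A[:,2]*.12,A)
E
```

```text
[ 0.42820369 -0.01638308 -0.5929044   0.38483301 -0.28545109  0.38818678]
[0.60837344 0.183142   0.29248328]
t 21.77 p [0.535  0.15   0.2037] d [-0.0068  0.0371  0.178 ] rot [  3.2  -3.1 -90.1] n 11 w 0.0403 F [-0.2 -0.3  0.3]
{"tx":-0.031,"ty":0.011,"tz":-0.044,"wx":0.003,"wy":-0.003,"wz":-0.091}
{"tx":-0.033,"ty":0.006,"tz":-0.044,"wx":0.003,"wy":-0.003,"wz":-0.091}
{"tx":-0.033,"ty":0.001,"tz":-0.044,"wx":0.003,"wy":-0.003,"wz":-0.091}
{"tx":-0.033,"ty":-0.004,"tz":-0.044,"wx":0.003,"wy":-0.003,"wz":-0.091}
{"tx":-0.033,"ty":-0.008,"tz":-0.043,"wx":0.003,"wy":-0.003,"wz":-0.091}
{"tx":-0.031,"ty":-0.013,"tz":-0.043,"wx":0.003,"wy":-0.003,"wz":-0.091}
{"tx":-0.029,"ty":-0.018,"tz":-0.043,"wx":0.003,"wy":-0.003,"wz":-0.091}
{"tx":-0.027,"ty":-0.022,"tz":-0.043,"wx":0.003,"wy":-0.003,"wz":-0.091}
{"tx":-0.024,"ty":-0.026,"tz":-0.043,"wx":0.003,"wy":-0.003,"wz":-0.091}
{"tx":-0.020,"ty":-0.029,"tz":-0.042,"wx":0.003,"wy":-0.003,"wz":-0.091}
{"tx":-0.016,"ty":-0.032,"tz":-0.042,"wx":0.003,"wy":-0.003,"wz":-0.091}
```

View pics/w27.png

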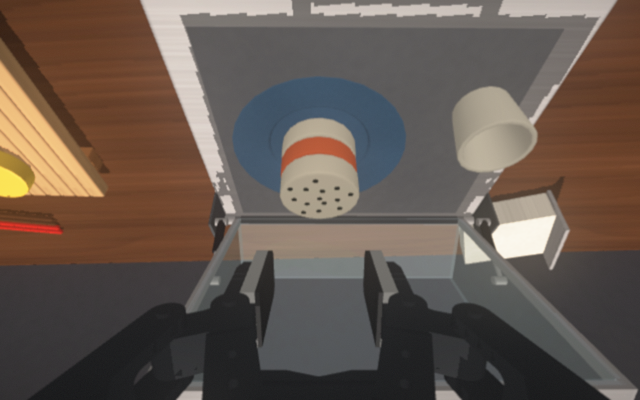

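The stack looks neat and centred (columns 280–358). Now back to the handle.

Emit:
{"op": "move_arm", "data": {"targets": [{"tx":-0.03,"ty":0.01,"tz":-0.13,"wx":0,"wy":0,"wz":0,"hand":30},{"tx":-0.033,"ty":0.006,"tz":-0.09,"wx":0.003,"wy":-0.003,"wz":-0.06,"hand":30},{"tx":-0.033,"ty":0.001,"tz":-0.07,"wx":0.003,"wy":-0.003,"wz":-0.09,"hand":30},{"tx":-0.033,"ty":-0.004,"tz":-0.04,"wx":0.003,"wy":-0.003,"wz":-0.09,"hand":30},{"tx":-0.033,"ty":-0.008,"tz":-0.04,"wx":0.003,"wy":-0.003,"wz":-0.09,"hand":30},{"tx":-0.031,"ty":-0.013,"tz":-0.04,"wx":0.003,"wy":-0.003,"wz":-0.09,"hand":30},{"tx":-0.029,"ty":-0.018,"tz":-0.04,"wx":0.003,"wy":-0.003,"wz":-0.09,"hand":30},{"tx":-0.027,"ty":-0.022,"tz":-0.04,"wx":0.003,"wy":-0.003,"wz":-0.09,"hand":30},{"tx":-0.024,"ty":-0.026,"tz":-0.03,"wx":0.003,"wy":-0.003,"wz":-0.09,"hand":30},{"tx":-0.02,"ty":-0.029,"tz":-0.02,"wx":0.003,"wy":-0.003,"wz":-0.09,"hand":30}]}}

```text
time: 23.02
eef_pos: [0.5113, 0.1664, 0.3818]
ee_rot: [-1.45, 2.087, -0.587]
contact_force: [0.8, 0.3, -0.8]
gripper_width: 0.0303
```

```bash
python3 - <<'E'
from h import *
s=r.state();print(s['qpos'])
A=ori(48,'v',-1); b=bar(.96)
plan(b-A[:,2]*.06,A)
E
```

```text
[ 0.52173093 -0.16723476 -0.26197633  0.87303309 -0.37284498 -0.81009392]
t 23.02 p [0.5113 0.1664 0.3818] d [ 0.057   0.0187 -0.0447] rot [  1.9  -1.5 -17.1] n 2 w 0.0303 F [ 0.8  0.3 -0.8]
{"tx":-0.044,"ty":-0.012,"tz":0.116,"wx":0.011,"wy":-0.008,"wz":-0.095}
{"tx":-0.040,"ty":-0.016,"tz":0.117,"wx":0.011,"wy":-0.008,"wz":-0.095}
```

Emit:
{"op": "move_arm", "data": {"targets": [{"tx":-0.044,"ty":-0.012,"tz":0.06,"wx":0.011,"wy":-0.008,"wz":-0.095,"hand":30},{"tx":-0.04,"ty":-0.016,"tz":0.06,"wx":0.011,"wy":-0.008,"wz":-0.095,"hand":30},{"tx":0,"ty":0,"tz":0,"wx":0,"wy":0,"wz":0,"hand":30}]}}

```text
time: 23.4
eef_pos: [0.5482, 0.1869, 0.3594]
ee_rot: [-1.765, 1.841, -0.713]
contact_force: [-0.6, 0.1, -0.8]
gripper_width: 0.0298
```

```bash
python3 - <<'E'
from h import *
A=ori(48,'v',-1); b=bar(.96)
plan(b-A[:,2]*.04,A)
c=eyes.calibration('wrist');cv2.imwrite('pics/w28.png',eyes.snapshot('wrist'))
print(proj(c,[b-HY*.05,b,b+HY*.05]).round(1))
E
```

```text
t 23.4 p [0.5482 0.1869 0.3594] d [ 0.0334 -0.0024 -0.0371] rot [ 0.1 -0.2  0.5] n 2 w 0.0298 F [-0.6  0.1 -0.8]
{"tx":0.001,"ty":-0.000,"tz":0.083,"wx":0.001,"wy":-0.001,"wz":0.003}
{"tx":0.001,"ty":-0.000,"tz":0.083,"wx":0.001,"wy":-0.001,"wz":0.003}
[[318.9 133.8]
 [318.3 206.9]
 [317.7 271.8]]
```

View pics/w28.png

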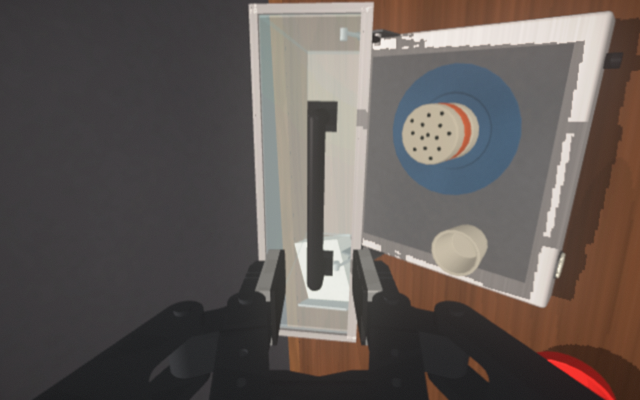

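Emit:
{"op": "move_arm", "data": {"targets": [{"tx":0,"ty":0,"tz":0.12,"wx":0,"wy":0,"wz":0.003,"hand":30},{"tx":0,"ty":0,"tz":0.12,"wx":0,"wy":0,"wz":0,"hand":30},{"tx":0,"ty":0,"tz":0.07,"wx":0,"wy":0,"wz":0,"hand":30},{"tx":0,"ty":0,"tz":0,"wx":0,"wy":0,"wz":0,"hand":30}]}}

```text
time: 23.95
eef_pos: [0.6109, 0.1824, 0.2902]
ee_rot: [-1.75, 1.853, -0.708]
contact_force: [-0.5, -0.0, 0.2]
gripper_width: 0.0302
```

```bash
python3 - <<'E'
from h import *
A=ori(48,'v',-1); b=bar(.96)
s=r.state();R0=R.from_rotvec(s['ee_rot']).as_matrix();print((R0.T@(b-s['eef_pos'])*1000).round(1),s['contact_force'])
plan(b+A[:,2]*.012,A)
cv2.imwrite('pics/w29.png',eyes.snapshot('wrist'))
ts=[.96,.88,.8,.72,.64,.56,.48,.4,.32,.24,.16,.08,0]
for a,q in zip(ts,ts[1:]): print(q,(R0.T@(bar(q)-bar(a))/.3).round(3))
E
```

```text
[-0.6  0.4 -3.4] [-0.504245   -0.04854581  0.24735176]
t 23.95 p [0.6109 0.1824 0.2902] d [ 0.0055  0.0003 -0.0066] rot [ 0.1 -0.3 -0.4] n 1 w 0.0302 F [-0.5 -0.   0.2]
{"tx":-0.002,"ty":0.001,"tz":0.029,"wx":0.001,"wy":-0.003,"wz":-0.004}
0.88 [ 0.001  0.072 -0.014]
0.8 [ 0.001  0.073 -0.008]
0.72 [ 0.001  0.074 -0.002]
0.64 [0.    0.074 0.004]
0.56 [0.    0.073 0.01 ]
0.48 [0.    0.072 0.015]
0.4 [0.    0.071 0.021]
0.32 [0.    0.069 0.027]
0.24 [0.    0.066 0.032]
0.16 [0.    0.064 0.037]
0.08 [0.    0.06  0.042]
0 [0.    0.057 0.047]
```

View pics/w29.png

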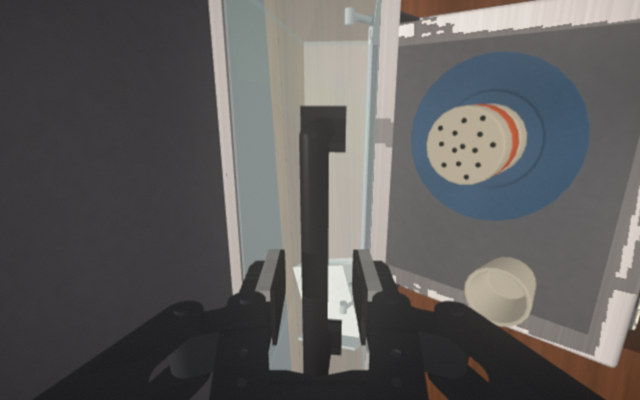

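Emit:
{"op": "move_arm", "data": {"targets": [{"tx":-0.002,"ty":0,"tz":0.035,"wx":0,"wy":-0.003,"wz":-0.004,"hand":26},{"tx":0,"ty":0.05,"tz":0,"wx":0,"wy":0,"wz":0,"hand":24},{"tx":0,"ty":0.07,"tz":-0.008,"wx":0,"wy":0,"wz":0,"hand":24},{"tx":0,"ty":0.07,"tz":-0.002,"wx":0,"wy":0,"wz":0,"hand":24}]}}

```text
time: 24.5
eef_pos: [0.581, 0.1863, 0.2604]
ee_rot: [-1.727, 1.833, -0.719]
contact_force: [2.5, -2.5, 4.7]
gripper_width: 0.0237
```

```bash
cat > arc.py <<'E'
from h import *
s=r.state();R0=R.from_rotvec(s['ee_rot']).as_matrix()
for t in np.arange(0,1,.08): print(round(t,2),(R0.T@(bar(t)-s['eef_pos'])*1000).round(1))
print(s['contact_force'],s['eef_pos'])
E
python3 arc.py
```

```text
0.0 [  4.5 207.1  52.3]
0.08 [  4.2 189.7  38.6]
0.16 [  3.9 171.2  26.5]
0.24 [  3.7 151.9  15.8]
0.32 [  3.4 131.7   6.7]
0.4 [  3.1 110.9  -0.8]
0.48 [ 2.8 89.5 -6.5]
0.56 [  2.5  67.7 -10.6]
0.64 [  2.3  45.7 -12.9]
0.72 [  2.   23.6 -13.4]
0.8 [  1.7   1.5 -12.1]
0.88 [  1.5 -20.4  -9.1]
0.96 [  1.3 -42.   -4.4]
[ 2.53804024 -2.47126721  4.70583836] [0.58104151 0.18625838 0.26043889]
```

Emit:
{"op": "move_arm", "data": {"targets": [{"tx":0,"ty":0.074,"tz":0,"wx":0,"wy":0,"wz":0,"hand":24},{"tx":0,"ty":0.074,"tz":0.006,"wx":0,"wy":0,"wz":0,"hand":24},{"tx":0,"ty":0.073,"tz":0.01,"wx":0,"wy":0,"wz":0,"hand":24},{"tx":0,"ty":0.072,"tz":0.014,"wx":0,"wy":0,"wz":0,"hand":24}]}}

```text
time: 25.0
eef_pos: [0.5307, 0.1925, 0.2066]
ee_rot: [-1.696, 1.82, -0.731]
contact_force: [-0.1, -0.6, 1.6]
gripper_width: 0.0241
```

```bash
python3 arc.py; python3 -c "
from h import *
cv2.imwrite('pics/w30.png',eyes.snapshot('wrist'))"
```

```text
0.0 [  9.5 134.5  44.1]
0.08 [  8.9 116.7  31. ]
0.16 [ 8.3 97.9 19.4]
0.24 [ 7.7 78.3  9.2]
0.32 [ 7.1 57.8  0.7]
0.4 [ 6.5 36.8 -6.1]
0.48 [  5.9  15.3 -11.3]
0.56 [  5.3  -6.5 -14.7]
0.64 [  4.7 -28.6 -16.3]
0.72 [  4.1 -50.7 -16.2]
0.8 [  3.6 -72.8 -14.3]
0.88 [  3.1 -94.6 -10.7]
0.96 [   2.6 -116.    -5.3]
[-0.07454231 -0.55882805  1.55607502] [0.5306662  0.1925496  0.20662578]
```

View pics/w30.png

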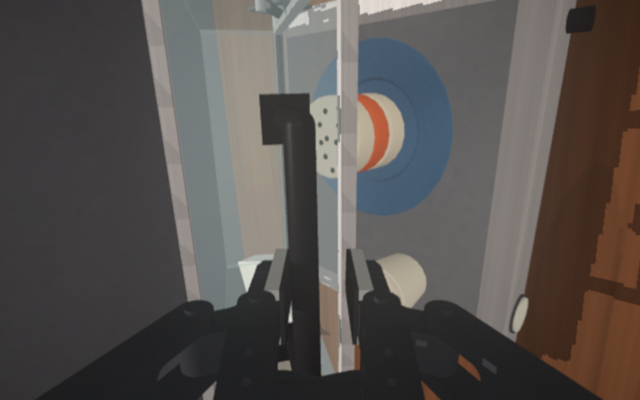

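Emit:
{"op": "move_arm", "data": {"targets": [{"tx":0.005,"ty":0.072,"tz":0.008,"wx":0,"wy":0,"wz":0,"hand":24},{"tx":0.005,"ty":0.07,"tz":0.015,"wx":0,"wy":0,"wz":0,"hand":24},{"tx":0.005,"ty":0.07,"tz":0.02,"wx":0,"wy":0,"wz":0,"hand":24}]}}

```text
time: 25.42
eef_pos: [0.4935, 0.1928, 0.1524]
ee_rot: [-1.694, 1.817, -0.727]
contact_force: [-0.8, -0.8, -2.1]
gripper_width: 0.0239
```

```bash
python3 arc.py; python3 -c "
from h import *
cv2.imwrite('pics/w31.png',eyes.snapshot('wrist'))"
```

```text
0.0 [ 6.3 70.  32.1]
0.08 [ 5.7 52.1 19. ]
0.16 [ 5.  33.3  7.4]
0.24 [ 4.4 13.7 -2.7]
0.32 [  3.7  -6.8 -11.2]
0.4 [  3.1 -27.8 -18. ]
0.48 [  2.4 -49.3 -23.2]
0.56 [  1.8 -71.2 -26.6]
0.64 [  1.2 -93.2 -28.2]
0.72 [   0.6 -115.3  -28.1]
0.8 [   0.  -137.4  -26.2]
0.88 [  -0.5 -159.2  -22.5]
0.96 [  -1.  -180.6  -17.1]
[-0.75153226 -0.83516971 -2.11315952] [0.4934576  0.1928035  0.15240487]
```

View pics/w31.png

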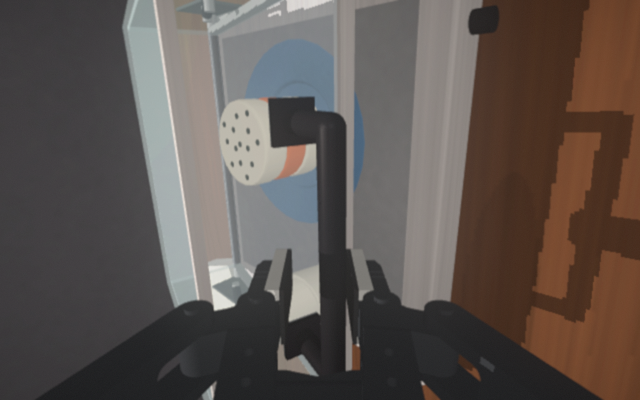

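Emit:
{"op": "move_arm", "data": {"targets": [{"tx":0.004,"ty":0.06,"tz":0.036,"wx":0,"wy":0,"wz":0,"hand":24},{"tx":0.004,"ty":0.06,"tz":0.038,"wx":0,"wy":0,"wz":0,"hand":24},{"tx":0.004,"ty":0.055,"tz":0.038,"wx":0,"wy":0,"wz":0,"hand":24},{"tx":0,"ty":0.05,"tz":0.035,"wx":0,"wy":0,"wz":0,"hand":24}]}}

```text
time: 25.98
eef_pos: [0.472, 0.1921, 0.068]
ee_rot: [-1.707, 1.819, -0.719]
contact_force: [2.6, -5.2, 30.6]
gripper_width: 0.0239
```

```bash
python3 arc.py|head -4; python3 -c "
from h import *
print(r.state()['contact_force'],r.state()['eef_pos'])
cv2.imwrite('pics/w32.png',eyes.snapshot('wrist'))"
```

```text
0.0 [  2.   -4.8 -12.2]
0.08 [  1.4 -22.4 -25.5]
0.16 [  0.8 -41.1 -37.3]
0.24 [  0.3 -60.7 -47.7]
[ 2.58065402 -5.22513843 30.63472114] [0.47197746 0.19208571 0.0680163 ]
```

View pics/w32.png

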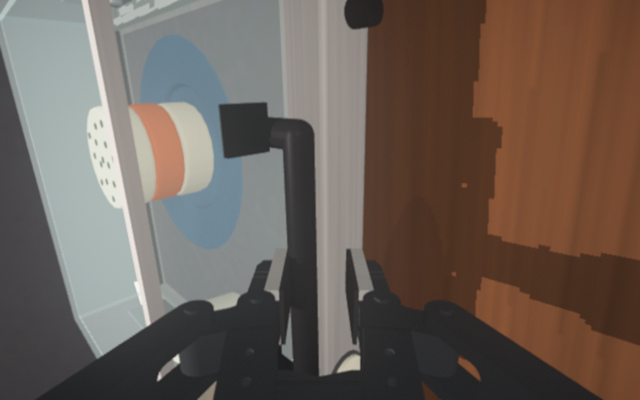

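The cover is fully down and the upper finger is pressing at 30 N. I'll relieve that, then withdraw.

Emit:
{"op": "move_arm", "data": {"targets": [{"tx":0,"ty":-0.018,"tz":-0.005,"wx":0,"wy":0,"wz":0,"hand":24},{"tx":0,"ty":0,"tz":0,"wx":0,"wy":0,"wz":0,"hand":26}]}}

```text
time: 26.28
eef_pos: [0.4776, 0.1934, 0.0746]
ee_rot: [-1.702, 1.817, -0.72]
contact_force: [0.2, -0.2, -0.1]
gripper_width: 0.0256
```

```bash
python3 arc.py|sed -n '1p;$p'
```

```text
0.0 [  3.7   3.8 -11.4]
[ 0.20928204 -0.19035197 -0.10536032] [0.47760859 0.19338927 0.07464637]
```

Emit:
{"op": "move_arm", "data": {"targets": [{"tx":0,"ty":0.008,"tz":-0.03,"wx":0,"wy":0,"wz":0,"hand":26},{"tx":0,"ty":0,"tz":-0.08,"wx":0,"wy":0,"wz":0,"hand":26},{"tx":0,"ty":0,"tz":-0.15,"wx":0,"wy":0,"wz":0,"hand":26},{"tx":0,"ty":0,"tz":-0.2,"wx":0,"wy":0,"wz":0,"hand":26},{"tx":0,"ty":0,"tz":-0.2,"wx":0,"wy":0,"wz":0,"hand":26},{"tx":0,"ty":0,"tz":0,"wx":0,"wy":0,"wz":0,"hand":26},{"tx":0,"ty":0,"tz":0,"wx":0,"wy":0,"wz":0,"hand":26}]}}

```text
time: 27.15
eef_pos: [0.333, 0.1965, 0.2181]
ee_rot: [-1.698, 1.816, -0.713]
contact_force: [0.6, 0.4, -0.7]
gripper_width: 0.0258
```

```bash
python3 - <<'E'
from h import *
print(r.state()['contact_force'],r.state()['eef_pos'])
im=eyes.snapshot('top');cv2.imwrite('pics/t33.png',im);cv2.imwrite('pics/t33z.png',cv2.resize(im[100:240,175:325],None,fx=4,fy=4))
im=eyes.snapshot('scene');cv2.imwrite('pics/s33z.png',cv2.resize(im[160:290,220:500],None,fx=2.8,fy=2.8))
cv2.imwrite('pics/w33.png',eyes.snapshot('wrist'))
E
```

```text
[ 0.56308166  0.43362424 -0.7244021 ] [0.33297579 0.19654948 0.21809379]
```

View pics/t33z.png

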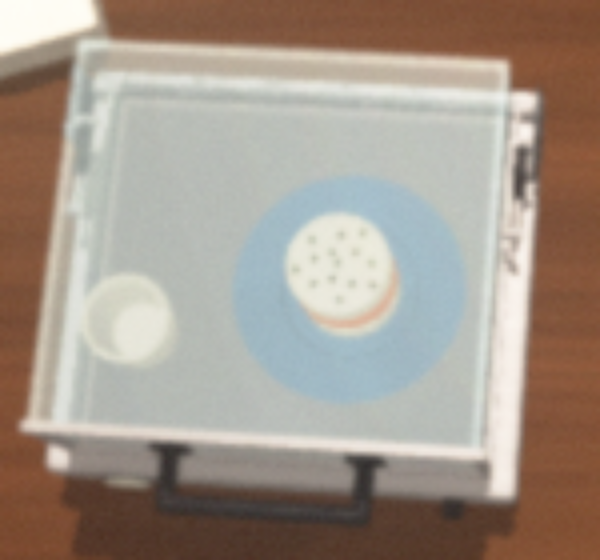

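View pics/s33z.png

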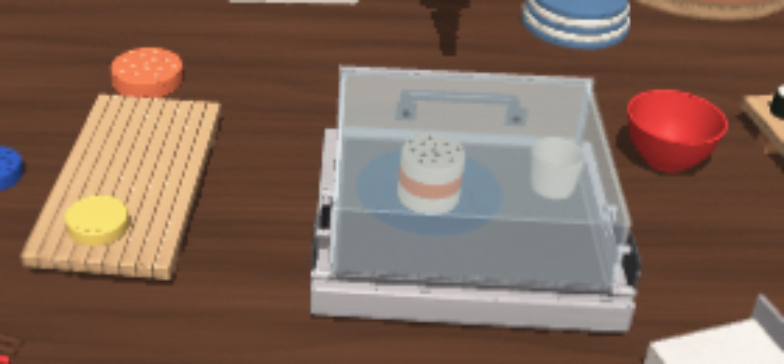

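View pics/w33.png

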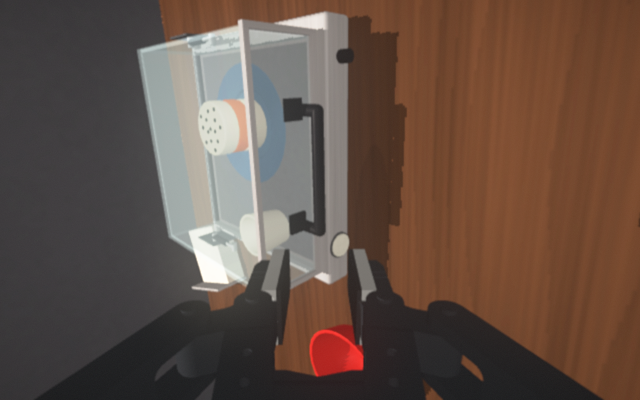

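```bash
python3 - <<'E'
from h import *
c=eyes.calibration('top'); print(onz(c,[(175+338/4-.4,100+266/4-.4)],.109),onz(c,[(262-.4,171.2-.4)],.071), onz(c,[(262.5-.4,172.5-.4)],.059))
print(job_done())
E
```

```text
[[0.61387303 0.14687079 0.109     ]] [[0.61199227 0.14635887 0.071     ]] [[0.61168632 0.14684519 0.059     ]]Traceback (most recent call last):
  File "<stdin>", line 3, in <module>
NameError: name 'job_done' is not defined
```

```bash
python3 -c "
from rig import job_done
print(job_done())"
```

```text
the job is handed in; nothing more can be done
None
```

The job is done and handed in at about 27 s on the robot's clock. I lifted the cover by its bar until it sprang to its open stop. I then set the salmon patty on the plain rice cake and the nori cake on top, lowering each until z stopped at the predicted contact height. Last, I tipped the cover back until it was fully shut.

- **Stack:** in the last pictures the top disc is at (0.614, 0.147), the base rice at (0.612, 0.146) and the plate centre at (0.612, 0.147). That puts the stack centred to about 2 mm, which is about as good as the calibration.
- **Cover:** in the final top view the handle and cover edges sit at the same pixels as in the first picture.
- **Left alone:** the omelette, pot and bowl look undisturbed; I did not check the soy bottle separately in the last pictures.
- **Forces:** one thing was rougher than planned. As the cover reached its shut position a finger pressed the bar with about 31 N. I relieved it at once, and the force read near zero afterwards. Every other force I read stayed below about 6 N.
- **Contact sensing:** the force reading was too noisy to show the gentle set-downs, so I judged contact from the blocked height instead.

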